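# Put the long reamer away in its hooded rack

## Task

Put the long reamer away in the hooded rack: first slide the rack's gate fully aside by its knob, then lower the reamer's fluted end into the bore at a slant, since the roof leaves no way in from above, and tip it up under the roof until it stands upright. Then slide the gate fully shut in front of it, leaving the oilstone and the hex key where they lie.

Things in the scene. Friction and masses are not known exactly. Their poses are not given: they have to be found in the camera images.
- reamer: Loose steel reamer: straight round bar, 16 mm thick, 200 mm long, 0.1 to 0.2 kg, balance point about 85 mm from the foot. Origin at the centre of its flat foot (the end with flutes along 90 mm), +z along the bar to its plain top. At the start it lies in the sloping rest, foot lowest, leaning 40 degrees from vertical, top towards the rest's -x side.
- reamer_top (a point): Centre of the reamer's flat top end, 200 mm from the foot.
- rest: Sloping rest, fixed: a grey base plate with a U channel (inner width 20 mm, 28 mm over its walls) under the lower 105 mm of the reamer; the upper 95 mm of the reamer stands free. Base plate 110 x 64 x 8 mm. Origin on the bench under the reamer's foot, z up; the channel leans towards -x.
- rack: Hooded reamer rack, fixed, grey, 225 mm high, open to its -x side (roughly towards the robot). Origin on the bench under the bore's axis, z up. Below, a bore block 60 mm high and 39 mm wide, x -56 to +16 mm; behind, a panel (face at x = +10 mm); on top, a roof. A reamer let go in the bore stays leaning on the sloping front wall, 35 to 45 degrees from vertical, top towards -x.
- bore_floor (a point): Centre of the bore's floor, 8 mm over the bench; axes as the rack's. The bore is 52 mm deep, 19 mm wide in y, and at the floor 20 mm in x (-10 to +10 mm). Its back and side walls are upright; its front wall slopes out at 35 degrees from vertical, so the mouth reaches forward to x = -46 mm.
- gate (a joint): Gate of the rack: a light-metal plate 40 mm wide that hangs from the roof's front edge (front face at rack x = -19 mm, z 164 to 228 mm) and slides along the rack's y. 0 = shut (plate centred before the bore), 0.065 m = fully aside, towards +y. About 1.5 N slides it; it stays where left, with stops at both ends. Starts shut or up to 18 mm open.
- gate_knob (a point): Top centre of the gate's black upright knob: 16 mm in diameter, 34 mm high, top 272 mm over the bench; at rack x = -10 mm, y = 12 mm + the gate's value. It can be pushed from either side.
- oilstone: Oilstone, 42 x 125 x 22 mm, loose on the bench; a bystander. Origin at the centre of its underside.
- hex_key: Black hex key, 39 x 114 x 9 mm, loose on the bench; a bystander. Origin at the centre of its underside.
- roof_front (a point): Middle of the roof's front lower edge, over the bore: 214 mm over the bench at rack x = -13 mm. Roof: z 214 to 225 mm (gate 229), x -13 to +17, y -30 to +100 mm. Under it a V notch (z 154 to 214 mm, about 40 mm wide at its front edges at x = -8 mm) centres the upright bar, whose top is then at z = 208 mm, 6 mm below the roof; it stands by itself on its flat foot.

How it is judged:
By the outcome, as a careful person would: the job done as asked, in the order asked, and still so for the second after the job is handed in, with the robot touching nothing.
It also fails if it takes over 67 s, if anything falls off the work surface, if the arm or the gripper's body presses on something with over 40 N, if the wrist force passes 120 N, or if a joint passes its speed limit or range.

## Robot

A 6-joint arm with a two-finger parallel gripper is mounted at the origin on a cart in front of the work surface, level with it; the furniture and walls round the work are solid. World frame = base frame: x ahead of the robot, y to its left, z up, the work surface at z = 0. Lengths are in mm, angles in rad, forces in N, time in s.
With the tool pointing down it reaches from about 350 to 775 mm from the base axis. Payload 7.3 kg.
Tool frame: the origin (TCP) lies between the finger pads; the fingertips stand 17 mm ahead of it and the grasp point (between the pads) lies 2 mm behind it; z points along the fingers, y is the direction in which the jaws open and shut (so a half turn about z gives the same grasp; the last joint's range is limited). The gripper opens to 92 mm and grips with 3 to 60 N. Pads are 19 mm wide; open, the fingers measure 130 mm over their backs; the gripper's body (75 mm by 190 mm) begins 47 mm behind the grasp point.
Start: joints at [-1.296, 0.342, 1.524, -0, 1.275, -0.146], TCP at [214.481, -479.209, 243.741] pointing down, gripper open.
Joint ranges: [-2.53, 2.53], [-0.77, 2.02], [0.04, 2.7], [-1, 4.14], [0.28, 2.66], [-3.11, 3.11]. Speed limits (rad/s): [2.57, 2.57, 3.14, 3.14, 3.14, 3.14].

## Interface

Orientations are given as [roll, pitch, yaw] about the fixed x, y, z axes, in that order (R = Rz(yaw) Ry(pitch) Rx(roll)).
In Python, from plant import get_obs, capture, get_calibration, close_job gives the robot as it stands.
- The arm moves only by the tool carry_out, never from a script. Its argument "moves" is one flat list of numbers, 7 for each row, row after row: the shift along the tool's x, y, z normalised to -1 to 1, where 1 is 40 cm, then the turn, a rotation vector about the tool's x, y, z normalised to -1 to 1, where 1 is 30 degrees, then the opening, from 0 (shut) to 1 (fully open). A call has exactly 8 rows; each row is the pose to reach, as a shift and turn from the pose measured when the call began, along the tool's axes at that moment; what a row does not reach only later rows make up. A row lasts 1/10 s, in which the tool goes at most 50 mm and 8.59 degrees, less where a joint would pass 70% of its speed; a pose out of reach is approached as far as the arm can. A call with a number of a shift or a turn outside -1 to 1 is refused whole. A call with a gripper value outside its range is refused whole. The fingers move at their own pace and stop on an object; the grip force is fixed at half the most. Time passes only in rows, so rows that repeat a pose let the fingers close, or fill a call up. It gives the time, the measured TCP pose, the force and the opening at its end, in the units of the state.
- get_obs(): the state, without advancing time (a new reading comes with each control period).
- capture(name): name is "side" or "top" or "wrist"; returns the picture (384x512x3 uint8, red, green, blue); there is no depth.
- get_calibration(name): a dict with "vfov" (degrees; the focal length in pixels is half the picture's height over the tangent of half this angle, whatever the lens; pixels are square), "cx", "cy" (the principal point, pixels), "cam_to_world" (4x4, takes a point from camera to world coordinates). Camera axes: x right, y up, looking along -z (the intrinsics and any distortion apply to the point x, -y, -z); pixel columns grow to the right and rows downward; lengths in mm; the calibration is good to about 2 mm. A picture is of the moment at which its call begins: read the wrist's pose just before it. get_calibration takes no time and is no camera call; for the wrist camera it gives the pose at the moment of the call.
- close_job(): hands the job in, once; it reports no verdict.
The state is a dict: "time": time; "joint_positions": joint angles; "dq": joint speeds; "tau": joint torques, N m; "tool_pos": TCP position; "tcp_rot": TCP orientation; "contact_force": force on the tool from outside, world axes, zero at the start; "moment": the same for the moment, N m; "grip_width": finger opening in mm.
Only numpy, scipy, OpenCV 4.12 (cv2) and the standard library are available. Lean on these libraries where they do the work, as an engineer would, in place of code of your own. Each camera call takes 0.05 s, during which the arm holds its last target.

## Working session

There is one attempt and no reset: what is moved stays moved. The work goes in short steps, Python scripts to look and compute and a tool call to move; the robot and the scene stay as the last step left them, time stands still between calls to the robot, and variables do not carry over. Pictures are saved under pics/ and viewed, and the job is handed in when it is done.

Besides the shell and the picture viewer there is one more tool, called after ">>>" by a JSON object that holds its "fn" and its "kwargs". carry_out: Moves the arm, as the interface text tells. Scaled input: -1 to 1 covers 40 cm each way for a shift and 30 degrees each way for a turn. Its arguments: {"type":"object","properties":{"moves":{"type":"array","items":{"type":"number"}}},"required":["moves"]}

```bash
ls; mkdir -p pics; python3 - <<'E'
from plant import *
import cv2
print(get_obs())
for n in ["side","top","wrist"]:
    c=get_calibration(n);print(n,c)
    cv2.imwrite(f"pics/{n}0.png",capture(n)[:,:,::-1])
E
```

```text
pics
{'time': 0.0, 'joint_positions': array([-1.29599857e+00,  3.42742760e-01,  1.52500245e+00,  2.01090088e-05,
        1.27538835e+00, -1.46001949e-01]), 'dq': array([ 0.00053951,  0.0007226 , -0.00175724, -0.00137561,  0.0008268 ,
        0.00065945]), 'tau': array([-8.98179969e-04, -4.31244171e+01, -2.44213843e+01,  7.16858706e-02,
        5.60895901e-02, -1.16764741e-04]), 'tool_pos': array([ 214.38058471, -478.82867175,  243.03962288]), 'tcp_rot': array([-3.14007094e+00, -2.43201193e-04,  4.20793648e-01]), 'contact_force': array([-0.42834785, -0.85448756,  0.31256762]), 'moment': array([0.05580229, 0.00881151, 0.00053106]), 'grip_width': 92.08195407580631}
side {'vfov': 47.28443803117952, 'cx': 259.4851711824244, 'cy': 189.00517399101736, 'cam_to_world': array([[-8.11623689e-01,  2.96789824e-01, -5.03172722e-01,
         1.16849233e+02],
       [-5.84161834e-01, -4.19233988e-01,  6.94980442e-01,
         6.47111018e+02],
       [-4.68398351e-03,  8.57996890e-01,  5.13633524e-01,
         6.34291329e+02],
       [ 0.00000000e+00,  0.00000000e+00,  0.00000000e+00,
         1.0000
[... 195 characters left out ...]
,
       [-9.99453915e-01,  4.58523649e-03,  3.27238084e-02,
         3.11275129e+01],
       [ 3.30390316e-02,  1.22407259e-01,  9.91929879e-01,
         1.01002921e+03],
       [ 0.00000000e+00,  0.00000000e+00,  0.00000000e+00,
         1.00000000e+00]])}
wrist {'vfov': 60.9132449023387, 'cx': 255.5354370399144, 'cy': 190.66401402428923, 'cam_to_world': array([[ 4.08457581e-01,  8.77241843e-01,  2.52208551e-01,
         2.81522502e+02],
       [-9.12774952e-01,  3.93181996e-01,  1.10678838e-01,
        -4.48132597e+02],
       [-2.07175355e-03, -2.75417259e-01,  9.61322548e-01,
         3.83910140e+02],
       [ 0.00000000e+00,  0.00000000e+00,  0.00000000e+00,
         1.00000000e+00]])}
```

View pics/side0.png

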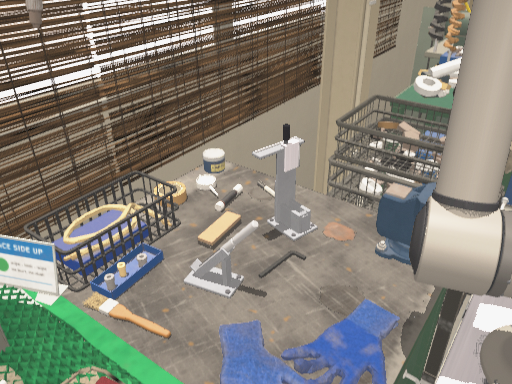

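View pics/top0.png

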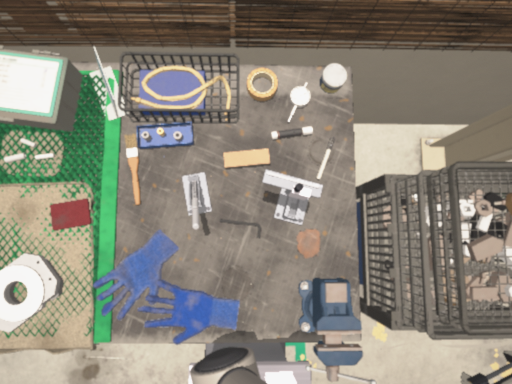

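View pics/wrist0.png

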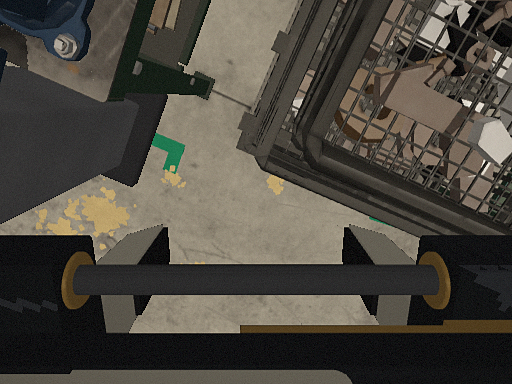

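```bash
cat > h.py <<'E'
import numpy as np,cv2
from plant import *
def K(c,h=384):
    f=h/2/np.tan(np.radians(c["vfov"]/2)); return f
def ray(name,uv,c=None):
    c=c or get_calibration(name);f=K(c)
    T=c["cam_to_world"];d=np.array([(uv[0]-c["cx"])/f,-(uv[1]-c["cy"])/f,-1.])
    return T[:3,3],T[:3,:3]@d
def onz(name,uv,z,c=None):
    o,d=ray(name,uv,c);return o+d*(z-o[2])/d[2]
def proj(name,P,c=None):
    c=c or get_calibration(name);f=K(c);T=c["cam_to_world"]
    p=(np.atleast_2d(P)-T[:3,3])@T[:3,:3]
    return np.c_[c["cx"]+f*p[:,0]/-p[:,2],c["cy"]-f*p[:,1]/-p[:,2]]
def tri(r1,r2):
    A=[];b=[]
    for o,d in (r1,r2):
        d=d/np.linalg.norm(d);M=np.eye(3)-np.outer(d,d);A.append(M);b.append(M@o)
    p=np.linalg.lstsq(np.vstack(A),np.hstack(b),rcond=None)[0]
    return p,[np.linalg.norm(A[i]@p-b[i]) for i in (0,1)]
def crop(src,dst,x,y,w,h,s):
    im=cv2.imread(src)[y:y+h,x:x+w]
    cv2.imwrite(dst,cv2.resize(im,None,fx=s,fy=s,interpolation=cv2.INTER_CUBIC))
E
python3 - <<'E'
from h import *
crop("pics/top0.png","pics/t1.png",175,140,160,115,5)
crop("pics/side0.png","pics/s1.png",175,110,150,200//1,3)
crop("pics/side0.png","pics/s2.png",175,210,100,95,6)
crop("pics/side0.png","pics/s3.png",245,115,80,130,4)
E
```

```text
(no output)
```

View pics/t1.png

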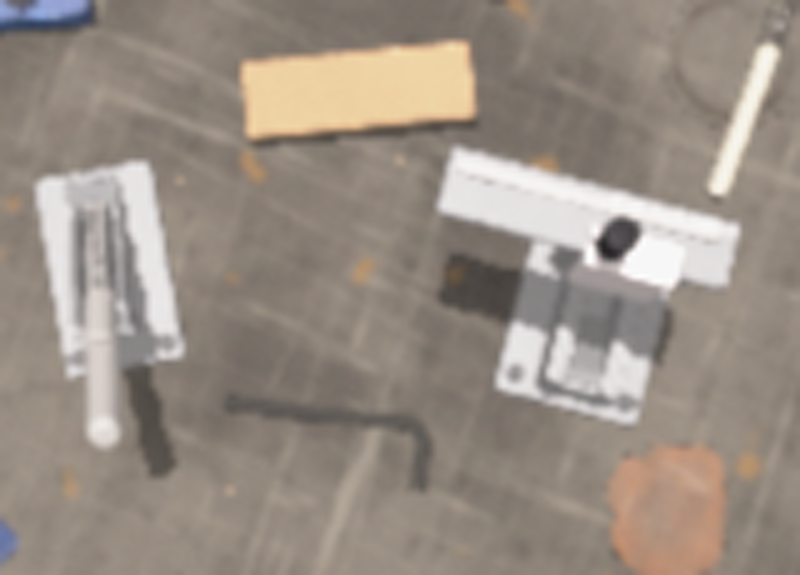

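View pics/s2.png

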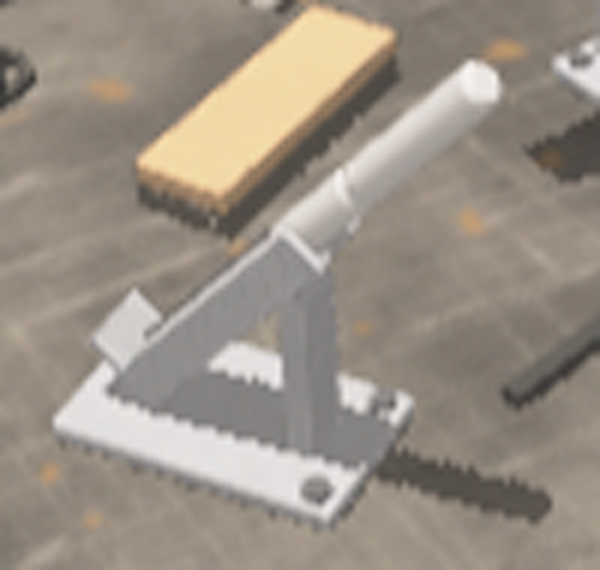

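View pics/s3.png

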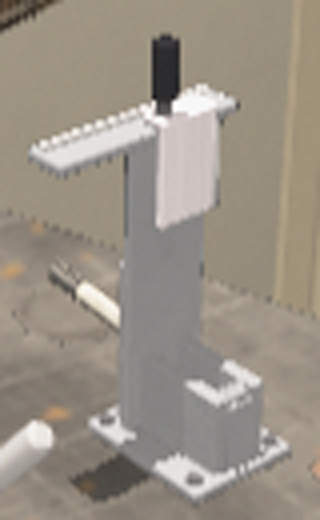

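```bash
python3 - <<'E'
from h import *
def t(x,y):return (175+(x-2.5)/5+.0,140+(y-2.5)/5)
cs=[(437,212),(455,147),(740,225),(728,287)]
W=np.array([onz("top",t(*c),225 if i<4 else 0) for i,c in enumerate(cs)])
L=np.array([(-13,100),(17,100),(17,-30),(-13,-30)])
print(W.round(1))
# rigid fit
def fit(L,W):
    a=L-L.mean(0);b=W-W.mean(0)
    th=np.arctan2((a[:,0]*b[:,1]-a[:,1]*b[:,0]).sum(),(a*b).sum())
    R=np.array([[np.cos(th),-np.sin(th)],[np.sin(th),np.cos(th)]])
    tt=W.mean(0)-R@L.mean(0);return th,tt,(L@R.T+tt-W)
print(fit(L,W[:,:2]))
print("knob top", onz("top",t(625,232),272))
def s3(x,y):return (245+(x-2)/4,115+(y-2)/4)
print("knob side",onz("side",s3(166,38),272))
# reamer top two views
rt=ray("top",t(103,431));rs=ray("side",(175+(484-3)/6,210+(84-3)/6))
print("rtop",tri(rt,rs))
# where bar leaves channel (top view centre), rest base corners at z=8
for c in [(37,183),(148,162),(184,352),(70,375)]: print(onz("top",t(*c),8))
for c in [(55,420),(328,520),(412,405)]: print("s",onz("side",(175+(c[0]-3)/6,210+(c[1]-3)/6),8))
E
```

```text
[[ 597.6  -18.2  225. ]
 [ 626.1  -26.1  225. ]
 [ 592.6 -149.5  225. ]
 [ 565.6 -143.7  225. ]]
(np.float64(-0.2563133054931365), array([ 584.6607554 , -117.70840621]), array([[-0.13890874,  0.49415558],
       [ 0.37770422,  0.78016203],
       [ 0.87440182, -1.52073569],
       [-1.1131973 ,  0.24641808]]))
knob top [582.53149121 -91.62549834 272.        ]
knob side [583.44434487 -95.20775796 272.        ]
rtop (array([503.93828729, 128.51752375, 174.61536719]), [np.float64(1.2902612505271784), np.float64(1.2902612505272553)])
[645.92740948 187.31304113   8.        ]
[657.98136225 127.00022381   8.        ]
[553.54368971 105.8672592    8.        ]
[540.89882652 167.12377891   8.        ]
s [645.44096666 186.37661115   8.        ]
s [538.5340278  168.76662819   8.        ]
s [549.68541342 108.94095995   8.        ]
```

```bash
cat >> h.py <<'E'
from scipy.spatial.transform import Rotation as Ro
TH=-0.2563; RK=np.array([584.66,-117.71])
def rackw(x,y,z):
    c,s=np.cos(TH),np.sin(TH);return np.array([RK[0]+c*x-s*y,RK[1]+s*x+c*y,z])
def wrack(p):
    c,s=np.cos(TH),np.sin(TH);d=np.array(p[:2])-RK;return np.array([c*d[0]+s*d[1],-s*d[0]+c*d[1],p[2]])
def need(pos,rot,o=None):
    """rot: Rotation target. prints normalised shift, turn"""
    o=o or get_obs();R=Ro.from_euler('xyz',o["tcp_rot"])
    s=R.inv().apply(np.array(pos)-o["tool_pos"])/400
    t=np.degrees((R.inv()*rot).as_rotvec())/30
    print("shift",s.round(4),"turn",t.round(4),"dist",np.linalg.norm(s*400).round(1))
def toolR(yaw,a=0):
    """tool z tilted a rad from down toward heading (cos yaw,sin yaw); tool x = heading side"""
    return Ro.from_euler('z',yaw)*Ro.from_euler('y',-a)*Ro.from_euler('x',np.pi)
def st():
    o=get_obs();print("t",round(o["time"],2),"pos",o["tool_pos"].round(1),"rpy",o["tcp_rot"].round(4),"F",o["contact_force"].round(1),"w",round(o["grip_width"],1),"rack",wrack(o["tool_pos"]).round(1),"q",o["joint_positions"].round(2))
    return o
E
python3 - <<'E'
from h import *
o=st()
print(toolR(0,.3).apply([0,0,1]),toolR(0,0).apply([1,0,0]))
k=rackw(-10,23.5,0);print(k)
need([400,-285,340],toolR(.1))
need([k[0],k[1],340],toolR(TH))
E
```

```text
t 0.15 pos [ 214.4 -478.9  243.2] rpy [-3.1404e+00 -2.0000e-04  4.2080e-01] F [-0.2  0.2  0.9] w 91.6 rack [-266.6 -443.3  243.2] q [-1.3   0.34  1.52 -0.    1.28 -0.15]
[ 2.95520207e-01 -1.22464680e-16 -9.55336489e-01] [1. 0. 0.]
[580.94397861 -92.44260629   0.        ]
shift [ 0.6216 -0.2532 -0.2416] turn [-2.200e-03  1.000e-04  6.127e-01] dist 285.3
shift [ 1.2312 -0.5078 -0.2412] turn [-2.2000e-03  5.0000e-04  1.2932e+00] dist 541.4
```

>>> {"fn": "carry_out", "kwargs": {"moves": [0,0,-0.1,0,0,0,1,0.1,-0.04,-0.2,0,0,0.1,1,0.2,-0.08,-0.24,0,0,0.3,1,0.3,-0.12,-0.24,0,0,0.5,1,0.4,-0.16,-0.24,0,0,0.61,1,0.5,-0.2,-0.24,0,0,0.61,1,0.62,-0.25,-0.24,0,0,0.61,1,0.62,-0.25,-0.24,0,0,0.61,1]}}

```text
time: 0.95
tool_pos: [402.8, -282.3, 339.3]
tcp_rot: [-3.139, -0.001, 0.108]
contact_force: [-0.9, -0.8, 0.3]
grip_width: 91.9
```

```bash
python3 - <<'E'
from h import *
o=st()
k=rackw(-10,23.5,0)
need([k[0],k[1],320],toolR(TH))
E
```

```text
t 0.95 pos [ 402.8 -282.3  339.3] rpy [-3.1388e+00 -1.0000e-03  1.0770e-01] F [-0.9 -0.8  0.3] w 91.9 rack [-134.2 -205.3  339.3] q [-0.77  0.22  1.43  0.    1.49  0.69]
shift [ 0.4938 -0.4239  0.0498] turn [-0.0056 -0.001   0.6951] dist 261.1
```

>>> {"fn": "carry_out", "kwargs": {"moves": [0.1,-0.08,0,0,0,0.2,1,0.2,-0.17,0,0,0,0.45,1,0.3,-0.25,0,0,0,0.7,1,0.4,-0.34,0,0,0,0.7,1,0.49,-0.42,0.03,0,0,0.7,1,0.494,-0.424,0.05,0,0,0.695,1,0.494,-0.424,0.05,0,0,0.695,1,0.494,-0.424,0.05,0,0,0.695,1]}}

```text
time: 1.75
tool_pos: [580.7, -93.0, 319.4]
tcp_rot: [-3.139, 0.002, -0.256]
contact_force: [0.8, -0.0, 0.9]
grip_width: 91.9
```

```bash
python3 - <<'E'
from h import *
o=st()
c=get_calibration("wrist");im=capture("wrist");cv2.imwrite("pics/w1.png",im[:,:,::-1]);np.save("w1c.npy",c)
print(proj("wrist",[rackw(-10,23.5,272),rackw(0,0,60),rackw(-46,0,60),rackw(-13,0,225)],c))
k=rackw(-10,23.5,0)
need([k[0],k[1],262],toolR(TH))
E
```

```text
t 1.75 pos [580.7 -93.  319.4] rpy [-3.1393e+00  1.6000e-03 -2.5590e-01] F [ 0.8 -0.   0.9] w 91.9 rack [-10.1  22.9 319.4] q [-0.29  0.42  1.2   0.    1.52  1.54]
[[255.41118623 220.65831267]
 [275.18148322 150.05242878]
 [274.56124471 186.0980772 ]
 [286.71739304 201.67901019]]
shift [ 0.0003 -0.0025  0.1453] turn [-0.0044  0.0006 -0.0013] dist 58.1
```

View pics/w1.png

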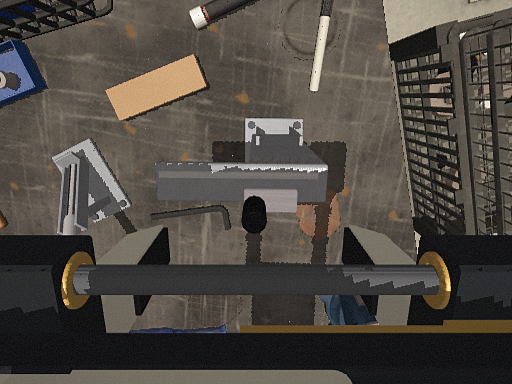

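>>> {"fn": "carry_out", "kwargs": {"moves": [0,0,0.05,0,0,0,1,0,0,0.1,0,0,0,1,0,0,0.14,0,0,0,1,0,0,0.14,0,0,0,0.35,0,0,0.14,0,0,0,0.28,0,0,0.14,0,0,0,0.28,0,0,0.14,0,0,0,0.28,0,0,0.14,0,0,0,0.28]}}

```text
time: 2.6
tool_pos: [580.8, -93.6, 264.9]
tcp_rot: [-3.139, -0.001, -0.257]
contact_force: [-0.3, -0.6, -0.3]
grip_width: 56.7
```

```bash
python3 - <<'E'
from h import *
o=st()
c=get_calibration("wrist");im=capture("wrist");cv2.imwrite("pics/w2.png",im[:,:,::-1])
E
```

```text
t 2.6 pos [580.8 -93.6 264.9] rpy [-3.1393e+00 -1.1000e-03 -2.5710e-01] F [-0.3 -0.6 -0.3] w 56.7 rack [ -9.9  22.4 264.9] q [-0.29  0.44  1.31  0.    1.39  1.54]
```

View pics/w2.png

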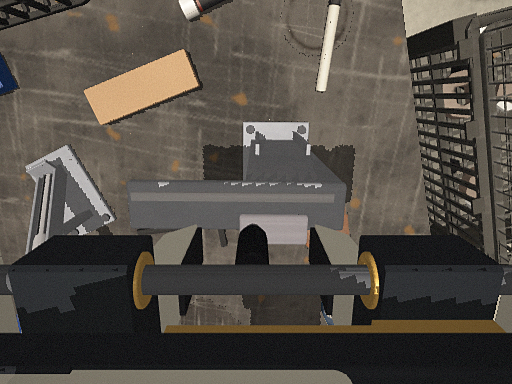

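>>> {"fn": "carry_out", "kwargs": {"moves": [0,0,0.005,0,0,0,0.22,0,0,0.005,0,0,0,0.22,0,0,0.005,0,0,0,0.22,0,0,0.005,0,0,0,0.22,0,0,0.005,0,0,0,0.22,0,0,0.005,0,0,0,0.22,0,-0.012,0.005,0,0,0,0.22,0,-0.025,0.005,0,0,0,0.22]}}

```text
time: 3.45
tool_pos: [583.3, -83.9, 262.7]
tcp_rot: [-3.14, -0.001, -0.257]
contact_force: [-0.2, -1.1, 0.1]
grip_width: 20.7
```

```bash
python3 - <<'E'
from h import *
o=st()
p=rackw(-10,76,263);need(p,toolR(TH),o)
E
```

```text
t 3.45 pos [583.3 -83.9 262.7] rpy [-3.1399e+00 -8.0000e-04 -2.5740e-01] F [-0.2 -1.1  0.1] w 20.7 rack [ -9.9  32.4 262.7] q [-0.27  0.45  1.31  0.    1.39  1.55]
shift [-0.0005 -0.109  -0.0006] turn [-0.0032 -0.0016 -0.0021] dist 43.6
```

>>> {"fn": "carry_out", "kwargs": {"moves": [0,-0.018,0,0,0,0,0.22,0,-0.036,0,0,0,0,0.22,0,-0.054,0,0,0,0,0.22,0,-0.072,0,0,0,0,0.22,0,-0.09,0,0,0,0,0.22,0,-0.1,0,0,0,0,0.22,0,-0.108,0,0,0,0,0.22,0,-0.111,0,0,0,0,0.22]}}

```text
time: 4.25
tool_pos: [594.7, -40.6, 262.8]
tcp_rot: [-3.14, -0.001, -0.257]
contact_force: [0.3, -1.8, 0.7]
grip_width: 20.3
```

```bash
python3 - <<'E'
from h import *
o=st()
cv2.imwrite("pics/top1.png",capture("top")[:,:,::-1])
cv2.imwrite("pics/side1.png",capture("side")[:,:,::-1])
crop("pics/top1.png","pics/t2.png",175,140,160,115,5)
crop("pics/side1.png","pics/s4.png",245,105,80,140,4)
E
```

```text
t 4.25 pos [594.7 -40.6 262.8] rpy [-3.1399e+00 -9.0000e-04 -2.5710e-01] F [ 0.3 -1.8  0.7] w 20.3 rack [ -9.8  77.1 262.8] q [-0.2   0.46  1.29  0.    1.39  1.63]
```

View pics/s4.png

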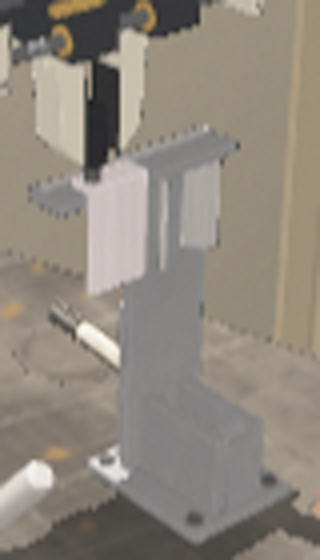

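>>> {"fn": "carry_out", "kwargs": {"moves": [0,-0.002,0,0,0,0,0.22,0,-0.004,0,0,0,0,0.22,0,-0.006,0,0,0,0,0.22,0,-0.008,0,0,0,0,0.22,0,-0.01,0,0,0,0,0.22,0,-0.01,0,0,0,0,0.22,0,-0.01,0,0,0,0,0.22,0,-0.01,0,0,0,0,0.22]}}

```text
time: 5.15
tool_pos: [594.9, -39.1, 262.7]
tcp_rot: [3.14, 0.0, -0.259]
contact_force: [-3.0, -9.4, 1.2]
grip_width: 20.4
```

>>> {"fn": "carry_out", "kwargs": {"moves": [0,0.003,0,0,0,0,0.22,0,0.005,0,0,0,0,0.3,0,0.005,0,0,0,0,0.3,0,0.005,-0.03,0,0,0,0.4,0,0.005,-0.08,0,0,0,0.6,0,0.005,-0.15,0,0,0,1,-0.05,0.005,-0.2,0,0,0,1,-0.15,0.005,-0.2,0,0,0,1]}}

```text
time: 5.95
tool_pos: [538.3, -25.8, 345.8]
tcp_rot: [3.141, -0.006, -0.259]
contact_force: [-0.6, -0.6, 0.1]
grip_width: 62.6
```

```bash
python3 - <<'E'
from h import *
o=st()
# view pose over bore mouth from front
p=rackw(-140,0,330);need(p,toolR(TH),o)
E
```

```text
t 5.95 pos [538.3 -25.8 345.8] rpy [ 3.1406 -0.0064 -0.259 ] F [-0.6 -0.6  0.1] w 62.6 rack [-68.2  77.2 345.8] q [-0.19  0.31  1.29 -0.    1.53  1.64]
shift [-0.1794  0.1933  0.0386] turn [ 0.002  -0.0123 -0.0051] dist 106.6
```

>>> {"fn": "carry_out", "kwargs": {"moves": [-0.09,0.1,0.02,0,0,0,1,-0.18,0.19,0.04,0,0,0,1,-0.18,0.193,0.12,0,0,0,1,-0.18,0.193,0.2,0,0,0,1,-0.18,0.193,0.28,0,-0.012,0,1,-0.18,0.193,0.28,0,-0.012,0,1,-0.18,0.193,0.28,0,-0.012,0,1,-0.18,0.193,0.28,0,-0.012,0,1]}}

```text
time: 6.75
tool_pos: [450.8, -82.5, 235.5]
tcp_rot: [3.14, -0.004, -0.259]
contact_force: [-0.2, -0.6, 0.0]
grip_width: 91.4
```

```bash
python3 - <<'E'
from h import *
o=st()
c=get_calibration("wrist");im=capture("wrist");cv2.imwrite("pics/w3.png",im[:,:,::-1]);np.save("w3c.npy",c,allow_pickle=True)
P=[rackw(x,y,60) for x,y in [(-56,19.5),(-56,-19.5),(-46,9.5),(-46,-9.5),(10,9.5),(10,-9.5)]]
uv=proj("wrist",P,c);print(uv.round(1))
crop("pics/w3.png","pics/w3c.png",180,60,150,150,5)
t=get_calibration("top");cv2.imwrite("pics/top2.png",capture("top")[:,:,::-1])
crop("pics/top2.png","pics/t2.png",175,140,160,115,5)
E
```

```text
t 6.75 pos [450.8 -82.5 235.5] rpy [ 3.1403 -0.0037 -0.2585] F [-0.2 -0.6  0. ] w 91.4 rack [-1.384e+02  2.000e-01  2.355e+02] q [-0.35  0.23  1.71 -0.    1.2   1.48]
[[234.8  87.6]
 [277.   87.5]
 [245.5  76.1]
 [266.2  76. ]
 [244.8   8. ]
 [266.6   7.9]]
```

View pics/w3.png

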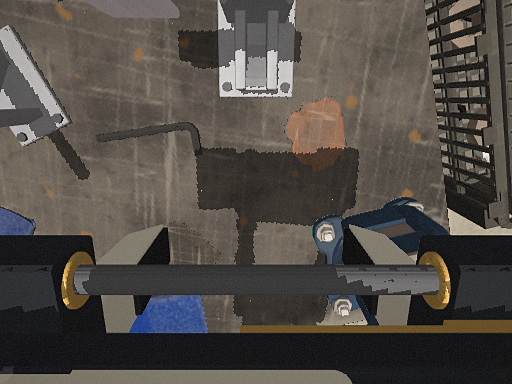

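View pics/t2.png

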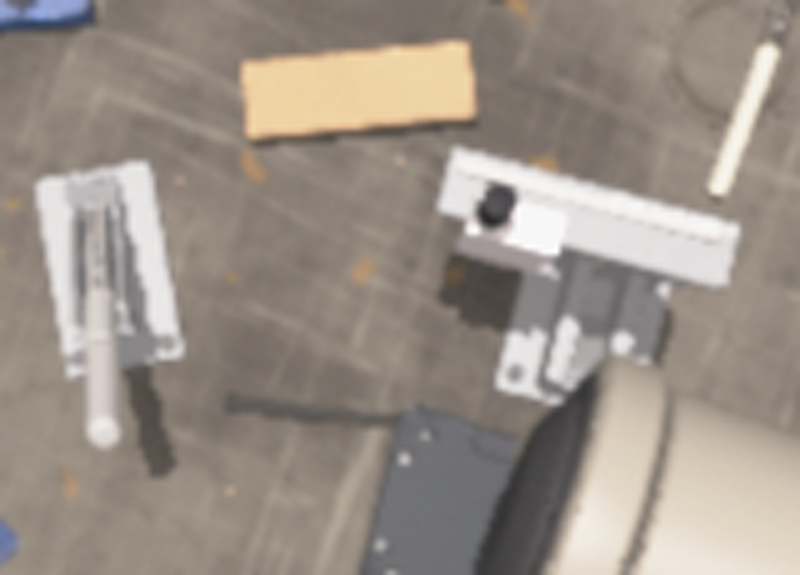

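```bash
python3 - <<'E'
from h import *
crop("pics/w3.png","pics/w3c.png",205,0,105,110,5)
im=cv2.imread("pics/w3c.png")
c=np.load("w3c.npy",allow_pickle=True).item()
E
```

```text
(no output)
```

View pics/w3c.png

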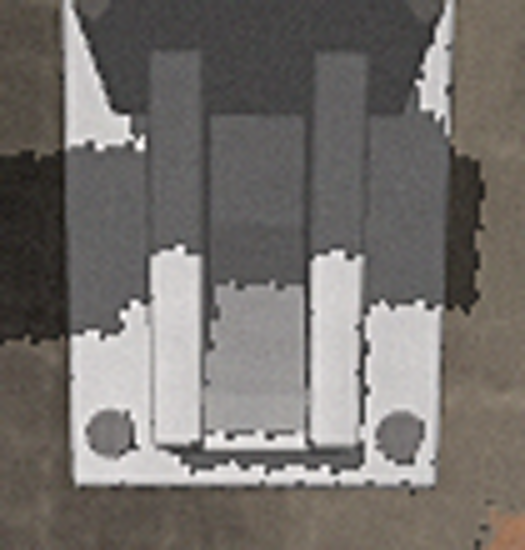

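```bash
python3 - <<'E'
from h import *
need([500,125,262],toolR(.196))
E
```

```text
shift [-0.0128 -0.5329 -0.0679] turn [ 0.0039 -0.0058 -0.8683] dist 214.9
```

>>> {"fn": "carry_out", "kwargs": {"moves": [0,-0.08,-0.06,0,0,-0.2,1,-0.01,-0.18,-0.068,0,0,-0.4,1,-0.013,-0.28,-0.068,0,0,-0.6,1,-0.013,-0.38,-0.068,0,0,-0.8,1,-0.013,-0.48,-0.068,0,0,-0.868,1,-0.013,-0.533,-0.068,0,0,-0.868,1,-0.013,-0.533,-0.068,0,0,-0.868,1,-0.013,-0.533,-0.068,0,0,-0.868,1]}}

```text
time: 7.65
tool_pos: [500.0, 125.2, 262.6]
tcp_rot: [3.138, -0.003, 0.197]
contact_force: [0.7, -0.1, -0.1]
grip_width: 91.8
```

```bash
python3 - <<'E'
from h import *
o=st()
c=get_calibration("wrist");im=capture("wrist");cv2.imwrite("pics/w4.png",im[:,:,::-1]);np.save("w4c.npy",c,allow_pickle=True)
t=np.array([503.9,128.5,174.6]);d=np.array([.6306,.1254,-.766])
print(proj("wrist",[t,t+45*d,t+95*d,t+200*d],c).round(1))
E
```

```text
t 7.65 pos [500.  125.2 262.6] rpy [ 3.1384 -0.0032  0.1971] F [ 0.7 -0.1 -0.1] w 91.8 rack [-143.5  213.5  262.6] q [ 0.1   0.31  1.52 -0.    1.31  1.47]
[[252.9 195.7]
 [253.1 149.3]
 [253.3 107. ]
 [253.5  40.4]]
```

View pics/w4.png

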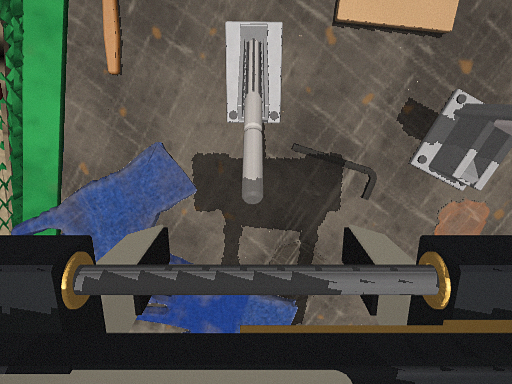

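```bash
python3 - <<'E'
from h import *
need([532.3,134.1,141],toolR(.196))
g=cv2.imread("pics/w4.png")[:,:,:].astype(int)
for r in (140,155,170,185):
    row=g[r,225:280]; print(r,row.mean(1).round().astype(int))
E
```

```text
shift [ 0.0831 -0.0085  0.3041] turn [ 0.0059 -0.0058 -0.0002] dist 126.1
140 [106 111 102  95  98  99  99  98 106 100 102  98 100 110 109 101 102  99
  81 145 144 156 168 175 176 179 183 176 184 186 183 173 173 172 150 152
 138  59  32  35  30  89  82  88  89  89  92  88  84  87  92  92  85  86
  89]
155 [ 53  41  45  42 103 102 109 108 100  95  92  97  97 100  97 101  99  98
 104 150 149 161 174 176 182 177 180 183 183 179 178 176 169 168 153 144
 143  83  29  39  33  89  95 100 113 112 116 105  84  87  99  95  85  83
  81]
170 [ 53  54  49  53  49  53  57  48  55  50  44  45  43  45  45  47  43  60
 149 152 160 169 177 177 177 178 177 180 179 180 179 170 166 162 154 140
 136 101  45  50  49  56  53  53  52  52  45  48  49  49  51  44  46  53
  50]
185 [ 49  62  51  43  53  44  48  48  51  46  52  49  49  43  49  51  43  91
  98  99 102  97 106 106 105 106 103 107 100 108 104 105 105 105 101  90
  99  99  61  52  52  55  48  54  54  56  50  51  51  60  59  61  56  51
  48]
```

>>> {"fn": "carry_out", "kwargs": {"moves": [0.04,-0.004,0,0,0,0,1,0.083,-0.009,0.05,0,0,0,1,0.083,-0.009,0.13,0,0,0,1,0.083,-0.009,0.2,0,0,0,1,0.083,-0.009,0.26,0,0,0,0.8,0.083,-0.009,0.304,0,0,0,0.6,0.083,-0.009,0.304,0,0,0,0.5,0.083,-0.009,0.304,0,0,0,0.4]}}

```text
time: 8.5
tool_pos: [532.6, 133.3, 141.8]
tcp_rot: [3.138, -0.004, 0.195]
contact_force: [-0.2, -0.1, 0.1]
grip_width: 64.5
```

```bash
python3 - <<'E'
from h import *
o=st()
cv2.imwrite("pics/side2.png",capture("side")[:,:,::-1])
crop("pics/side2.png","pics/s5.png",175,190,120,115,5)
E
```

```text
t 8.5 pos [532.6 133.3 141.8] rpy [ 3.1383 -0.0036  0.1945] F [-0.2 -0.1  0.1] w 64.5 rack [-114.   229.6  141.8] q [ 0.11  0.48  1.6  -0.    1.05  1.49]
```

View pics/s5.png

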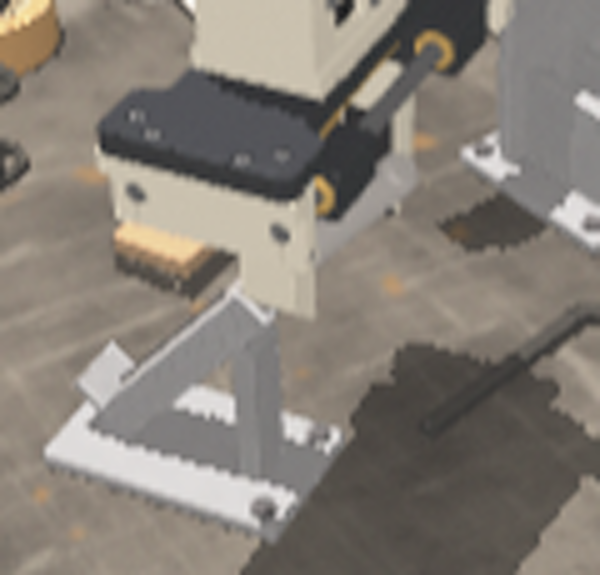

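>>> {"fn": "carry_out", "kwargs": {"moves": [0,0,0,0,0,0,0.25,0,0,0,0,0,0,0.25,0,0,0,0,0,0,0.2,0,0,0,0,0,0,0.2,0,0,0,0,0,0,0.15,0,0,0,0,0,0,0.1,0,0,0,0,0,0,0.05,0,0,0,0,0,0,0]}}

```text
time: 9.35
tool_pos: [532.9, 133.7, 142.3]
tcp_rot: [3.138, -0.005, 0.195]
contact_force: [-0.3, 0.5, 0.7]
grip_width: 15.3
```

>>> {"fn": "carry_out", "kwargs": {"moves": [0,0,0,0,0,0,0,0,0,0,0,0,0,0,0,0,0,0,0,0,0,0,0,0,0,0,0,0,0,0,0,0,0,0,0,0,0,-0.01,0,0,0,0,0,0,-0.025,0,0,0,0,0,0,-0.04,0,0,0,0]}}

```text
time: 10.15
tool_pos: [532.8, 133.7, 158.8]
tcp_rot: [3.138, -0.005, 0.195]
contact_force: [-0.1, 0.9, -1.6]
grip_width: 15.2
```

```bash
python3 - <<'E'
from h import *
o=st()
cv2.imwrite("pics/side3.png",capture("side")[:,:,::-1])
crop("pics/side3.png","pics/s6.png",175,190,120,115,5)
E
```

```text
t 10.15 pos [532.8 133.7 158.8] rpy [ 3.1383 -0.0048  0.1949] F [-0.1  0.9 -1.6] w 15.2 rack [-113.9  230.   158.8] q [ 0.11  0.46  1.58 -0.    1.09  1.49]
```

View pics/s6.png

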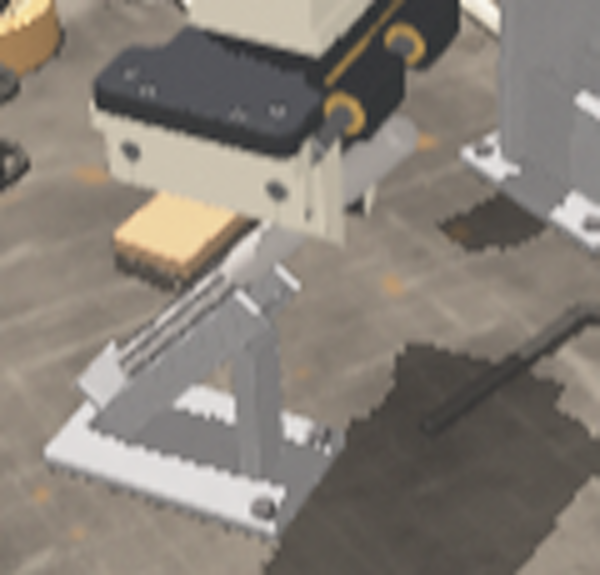

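```bash
python3 - <<'E'
from h import *
need(rackw(-160,0,230),toolR(TH))
E
```

```text
shift [-0.3549  0.4677 -0.1759] turn [ 0.0036 -0.0142  0.8617] dist 245.2
```

>>> {"fn": "carry_out", "kwargs": {"moves": [0,0,-0.06,0,0,0,0,0,0,-0.14,0,0,0,0,-0.06,0.02,-0.22,0,0,0,0,-0.14,0.1,-0.22,0,0,0.15,0,-0.2,0.2,-0.22,0,0,0.35,0,-0.26,0.3,-0.2,0,0,0.55,0,-0.32,0.4,-0.18,0,0,0.75,0,-0.355,0.45,-0.176,0,0,0.86,0]}}

```text
time: 11.0
tool_pos: [426.9, -72.6, 229.7]
tcp_rot: [3.141, -0.007, -0.261]
contact_force: [-0.9, 0.3, -1.7]
grip_width: 15.3
```

```bash
python3 - <<'E'
from h import *
o=st()
need(rackw(-160,0,230),toolR(TH))
E
```

```text
t 11.0 pos [426.9 -72.6 229.7] rpy [ 3.1407 -0.0071 -0.261 ] F [-0.9  0.3 -1.7] w 15.3 rack [-164.     3.7  229.7] q [-0.35  0.18  1.79 -0.    1.17  1.49]
shift [ 0.0101  0.0091 -0.0006] turn [ 0.0018 -0.0135 -0.009 ] dist 5.5
```

>>> {"fn": "carry_out", "kwargs": {"moves": [0.005,0.005,0,0,0,0,0,0.01,0.009,0,0,-0.013,-0.009,0,0.01,0.009,0,0,-0.013,-0.009,0,0.01,0.009,0,0,-0.013,-0.009,0,0.01,0.009,0,0,-0.013,-0.009,0,0.01,0.009,0,0,-0.013,-0.009,0,0.01,0.009,0,0,-0.013,-0.009,0,0.01,0.009,0,0,-0.013,-0.009,0]}}

```text
time: 11.8
tool_pos: [429.8, -76.9, 229.8]
tcp_rot: [3.141, -0.0, -0.256]
contact_force: [0.7, 0.4, -1.1]
grip_width: 15.6
```

```bash
python3 - <<'E'
from h import *
o=st()
cs={n:get_calibration(n) for n in("side","top","wrist")}
for n in cs: cv2.imwrite(f"pics/{n}5.png",capture(n)[:,:,::-1])
np.save("c5.npy",cs,allow_pickle=True)
T=o["tool_pos"];
for th in (37,40,43):
    t=np.radians(th);b=wrack(T)+[0,0,-2]
    f=b+155*np.array([np.sin(t),0,-np.cos(t)]);tp=b-45*np.array([np.sin(t),0,-np.cos(t)])
    F=rackw(*f);P=rackw(*tp)
    print(th,f,[proj(n,[F,P],cs[n]).round(1).tolist() for n in cs])
crop("pics/side5.png","pics/s7.png",200,140,120,110,5)
crop("pics/top5.png","pics/t5.png",200,160,120,100,5)
E
```

```text
t 11.8 pos [429.8 -76.9 229.8] rpy [ 3.1407e+00 -1.0000e-04 -2.5590e-01] F [ 0.7  0.4 -1.1] w 15.6 rack [-160.1    0.3  229.8] q [-0.35  0.19  1.77 -0.    1.18  1.47]
37 [-66.82581924   0.25916907 103.96415667] [[[308.8, 198.7], [358.4, 153.3]], [[292.3, 220.7], [289.4, 275.4]], [[256.1, 70.1], [256.3, 358.8]]]
40 [-60.47506832   0.25916907 109.01577204] [[[307.0, 195.6], [359.1, 154.3]], [[293.3, 218.1], [289.1, 276.2]], [[256.1, 60.5], [256.3, 359.7]]]
43 [-54.39740201   0.25916907 114.39283697] [[[305.2, 192.6], [359.7, 155.4]], [[294.2, 215.6], [288.8, 277.0]], [[256.1, 50.8], [256.3, 360.3]]]
```

View pics/s7.png

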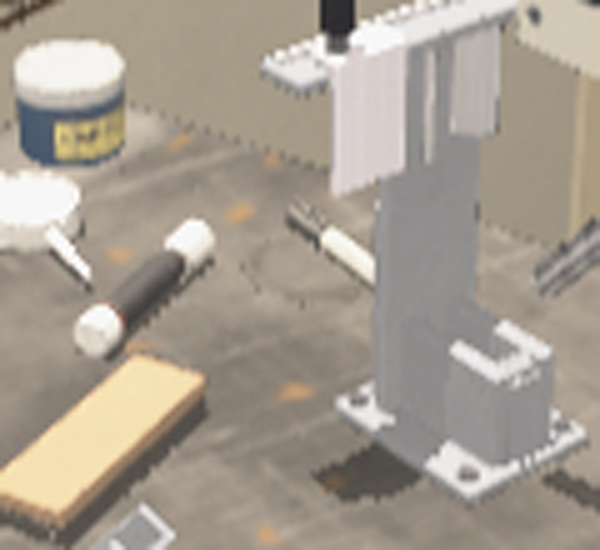

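View pics/wrist5.png

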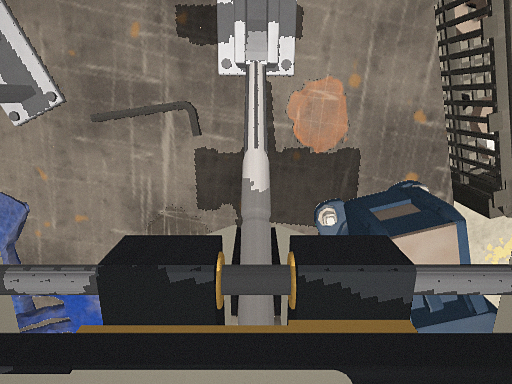

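```bash
python3 - <<'E'
from h import *
crop("pics/wrist5.png","pics/w5c.png",205,0,105,110,5)
c=np.load("c5.npy",allow_pickle=True).item()["wrist"]
print(proj("wrist",[rackw(x,y,60) for x,y in [(-56,19.5),(-56,-19.5),(-46,9.5),(-46,-9.5)]],c).round(1))
g=cv2.imread("pics/wrist5.png").mean(2).astype(int)
for r in (58,62,66,80,100,120,140,160,200):print(r,g[r,236:280])
E
```

```text
[[234.4  61. ]
 [278.3  61. ]
 [245.5  48.9]
 [267.1  48.9]]
58 [233 231 228 229 229 226 228 227 205 125 187 183 179 182 179 177 176 178
 181 178 180 178 179 180 182 182 180 177 179 177 180 174 230 232 228 227
 225 225 225 219 229 205  68 239]
62 [186 189 187 186 191 187 194 194 163  62 255 241 238 243 240 214 179 214
  91  77  76 111 200 165 234 243 239 236 235 241 205 140 121 124 207 202
 200 201 198 201 203 162  80 240]
66 [238 152  71  75  75  84  80  81  75  82  64  90  73 147 195 196 207 218
 139  80  78 134 216 197 204 192 130  96  84  47  78  81  83  83  84  79
  82  82  77  91 114 104 129 236]
80 [ 95  95 102 101  93  92 104 102  95  73  76  80  71 160 201 199 207 224
 151  78  84 141 216 203 199 202 161  79  90  57  64 126 136 137 127 131
 125 125 130 123 123 126 123 120]
100 [ 96  99 101  94 102  99  99  99 109  66  96  74  89 203 200 206 210 233
 108  83  87  95 222 206 196 194 193 104  89  92  65  59  55  58  55  50
  41 103  98 111 121 115 114 114]
120 [117 112 115 108 115 113 114 121  89  78  82  75 130 203 207 208 215 230
 121  84  86  84 221 205 190 198 196 127  85  95  62  57  62  56  55  57
  61  45 124 116 108 111 111 116]
140 [109 113 104  96 100 107 106  82  73  95  79  68 201 202 205 207 213 228
 116  89  87  77 223 201 190 197 182 179  82  88  95  66  51  48  56  62
  58  58  55  55 114 113 115 116]
160 [ 57  55  56  53  60  54  39 151 171 181 185 191 201 203 201 202 205 204
 209 211 208 209 207 204 197 196 192 190 182 175 169 170 122  51  58  60
  63  60  62  61  54  57  59  60]
200 [ 47  53  49  58  55 101 113 119 119 126 130 126 130 127 130 127 125 134
 124 126 132 135 130 130 129 124 122 126 127 121 123 121 125 115  83  53
  64  58  54  65  67  69  63  64]
```

View pics/w5c.png

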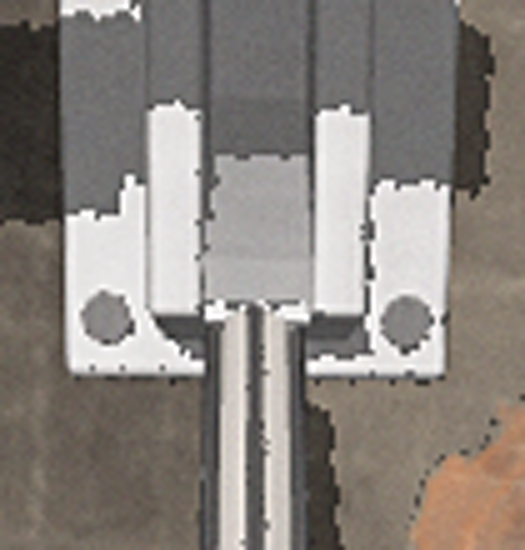

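```bash
python3 - <<'E'
from h import *
cs=np.load("c5.npy",allow_pickle=True).item()
crop("pics/side5.png","pics/s8.png",290,165,80,50,10)
crop("pics/top5.png","pics/t5.png",265,165,60,70,8)
T=np.array([429.8,-76.9,229.8])
for th in (38,40,42):
  for s in (152,155,158):
    t=np.radians(th);b=wrack(T)+[0,0,-2]
    f=b+s*np.array([np.sin(t),0,-np.cos(t)]);E=f+8*np.array([np.cos(t),0,np.sin(t)]);E2=f-8*np.array([np.cos(t),0,np.sin(t)])
    print(th,s,f.round(1),"wristE",proj("wrist",rackw(*E),cs["wrist"]).round(1),"side",proj("side",[rackw(*E),rackw(*E2),rackw(*f)],cs["side"]).round(1).tolist())
E
```

```text
38 152 [-66.6   0.2 108. ] wristE [[256.2  59.6]] side [[307.0, 194.1], [310.7, 200.1], [308.9, 197.1]]
38 155 [-64.7   0.2 105.7] wristE [[256.2  57.3]] side [[306.4, 194.7], [310.1, 200.6], [308.2, 197.6]]
38 158 [-62.9   0.2 103.3] wristE [[256.1  55. ]] side [[305.7, 195.2], [309.5, 201.2], [307.6, 198.2]]
40 152 [-62.4   0.2 111.4] wristE [[256.2  53.2]] side [[305.8, 192.1], [309.5, 198.1], [307.6, 195.1]]
40 155 [-60.5   0.2 109.1] wristE [[256.2  50.8]] side [[305.2, 192.6], [308.8, 198.6], [307.0, 195.6]]
40 158 [-58.6   0.2 106.8] wristE [[256.2  48.4]] side [[304.6, 193.1], [308.1, 199.2], [306.3, 196.1]]
42 152 [-58.4   0.2 114.8] wristE [[256.2  46.8]] side [[304.7, 190.0], [308.2, 196.2], [306.5, 193.1]]
42 155 [-56.4   0.2 112.6] wristE [[256.2  44.2]] side [[304.1, 190.5], [307.5, 196.6], [305.8, 193.6]]
42 158 [-54.4   0.2 110.4] wristE [[256.2  41.6]] side [[303.4, 191.0], [306.9, 197.1], [305.1, 194.1]]
```

View pics/s8.png

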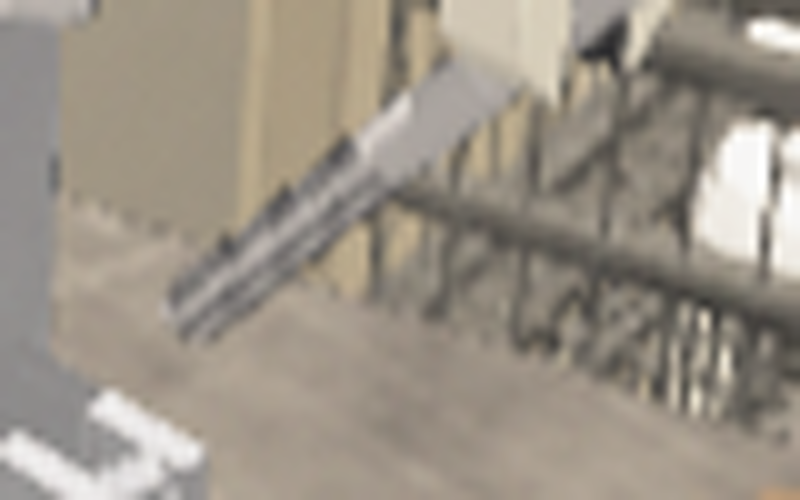

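View pics/t5.png

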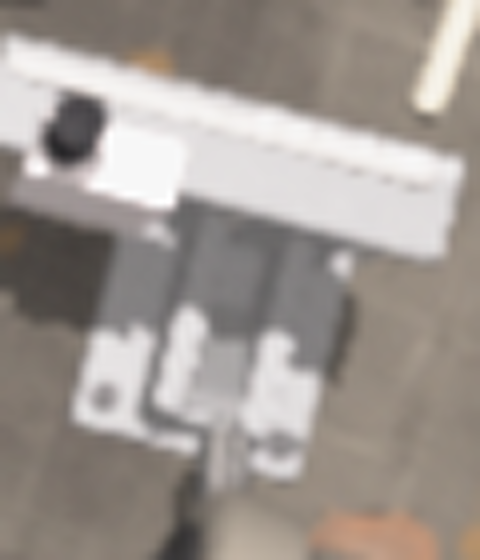

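>>> {"fn": "carry_out", "kwargs": {"moves": [-0.005,0.0016,0,0,0,0,0,0.008,0.0016,0.02,0,0,0,0,0.024,0.0016,0.04,0,0,0,0,0.04,0.0016,0.06,0,0,0,0,0.055,0.0016,0.08,0,0,0,0,0.0655,0.0016,0.09,0,0,0,0,0.0655,0.0016,0.09,0,0,0,0,0.0655,0.0016,0.09,0,0,0,0]}}

```text
time: 12.75
tool_pos: [455.0, -84.3, 193.6]
tcp_rot: [3.141, 0.0, -0.256]
contact_force: [-0.2, 0.7, -1.2]
grip_width: 14.7
```

```bash
python3 - <<'E'
from h import *
o=st()
cs={n:get_calibration(n) for n in("side","top","wrist")}
for n in cs: cv2.imwrite(f"pics/{n}6.png",capture(n)[:,:,::-1])
np.save("c6.npy",cs,allow_pickle=True)
crop("pics/side6.png","pics/s9.png",255,165,80,70,8)
crop("pics/wrist6.png","pics/w6c.png",205,0,105,110,5)
E
```

```text
t 12.75 pos [455.  -84.3 193.6] rpy [ 3.1407e+00  3.0000e-04 -2.5620e-01] F [-0.2  0.7 -1.2] w 14.7 rack [-133.9   -0.6  193.6] q [-0.35  0.28  1.76 -0.    1.1   1.48]
```

View pics/s9.png

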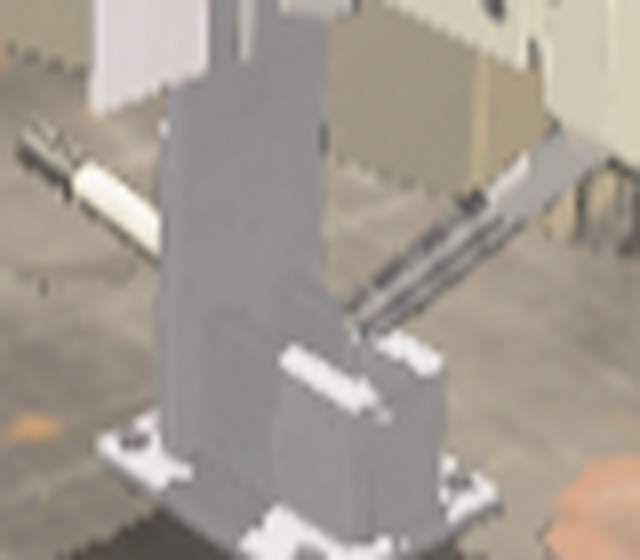

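View pics/w6c.png

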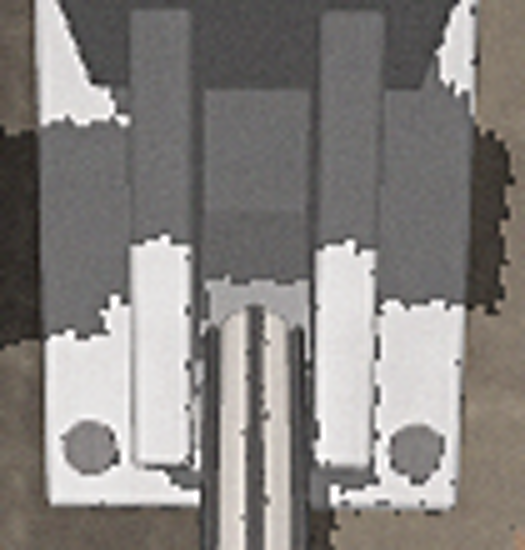

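>>> {"fn": "carry_out", "kwargs": {"moves": [0.0078,0,0.01,0,0,0,0,0.0156,0,0.02,0,0,0,0,0.0234,0,0.03,0,0,0,0,0.0312,0,0.04,0,0,0,0,0.039,0,0.05,0,0,0,0,0.047,0,0.06,0,0,0,0,0.0547,0,0.07,0,0,0,0,0.0586,0,0.075,0,0,0,0]}}

```text
time: 13.7
tool_pos: [477.9, -90.4, 163.6]
tcp_rot: [3.141, -0.0, -0.256]
contact_force: [-1.3, 0.7, -0.7]
grip_width: 15.3
```

>>> {"fn": "carry_out", "kwargs": {"moves": [0.0062,0,0.008,0,0,0,0,0.0125,0,0.016,0,0,0,0,0.019,0,0.024,0,0,0,0,0.025,0,0.032,0,0,0,0,0.031,0,0.04,0,0,0,0,0.037,0,0.048,0,0,0,0,0.039,0,0.05,0,0,0,0,0.039,0,0.05,0,0,0,0]}}

```text
time: 14.5
tool_pos: [493.0, -94.3, 143.4]
tcp_rot: [3.141, 0.0, -0.256]
contact_force: [-0.3, -1.0, -1.0]
grip_width: 15.5
```

```bash
python3 - <<'E'
from h import *
o=st()
for n in("side","wrist"): cv2.imwrite(f"pics/{n}7.png",capture(n)[:,:,::-1])
crop("pics/side7.png","pics/s10.png",255,120,110,110,5)
E
```

```text
t 14.5 pos [493.  -94.3 143.4] rpy [ 3.1407  0.     -0.2562] F [-0.3 -1.  -1. ] w 15.5 rack [-94.6  -0.6 143.4] q [-0.34  0.41  1.73 -0.    1.    1.49]
```

View pics/s10.png

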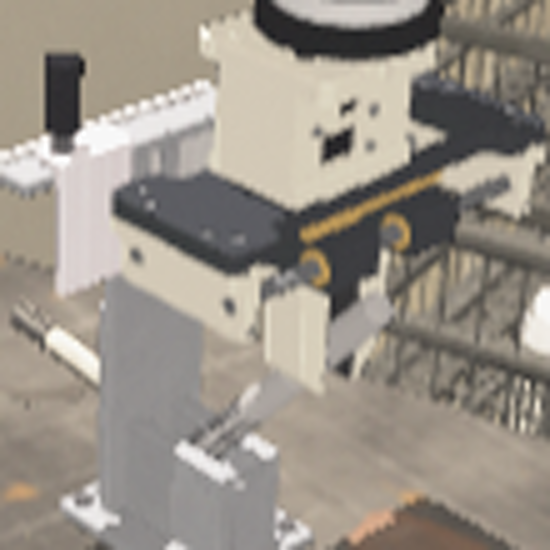

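View pics/wrist7.png

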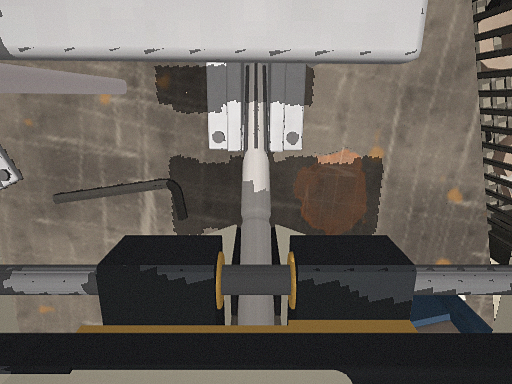

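>>> {"fn": "carry_out", "kwargs": {"moves": [0.004,0,0.006,0,0,0,0,0.008,0,0.012,0,0,0,0,0.008,0,0.0125,0,0,0,0,0.008,0,0.0125,0,0,0,0.2,0.008,0,0.0125,0,0,0,0.25,0.008,0,0.0125,0,0,0,0.4,0.008,0,0.0125,0,0,0,0.6,0.008,0,0.0125,0,0,0,0.8]}}

```text
time: 15.4
tool_pos: [496.2, -95.2, 138.8]
tcp_rot: [3.141, -0.001, -0.256]
contact_force: [-0.4, -0.4, -0.0]
grip_width: 42.3
```

```bash
python3 - <<'E'
from h import *
o=st()
for n in("side","wrist"): cv2.imwrite(f"pics/{n}8.png",capture(n)[:,:,::-1])
crop("pics/side8.png","pics/s11.png",255,120,110,110,5)
E
```

```text
t 15.4 pos [496.2 -95.2 138.8] rpy [ 3.1406e+00 -6.0000e-04 -2.5630e-01] F [-0.4 -0.4 -0. ] w 42.3 rack [-91.3  -0.6 138.8] q [-0.34  0.42  1.73 -0.    1.    1.49]
```

View pics/s11.png

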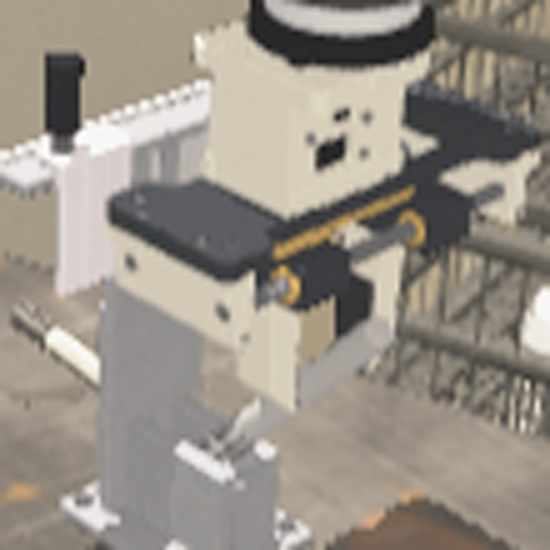

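>>> {"fn": "carry_out", "kwargs": {"moves": [0,0,0,0,0,0,0.9,0,0,-0.03,0,0,0,0.9,0,0,-0.1,0,0,0,0.9,0,0,-0.2,0,0,0,0.5,-0.02,0,-0.26,0,0,0,0,-0.1,0,-0.26,0,0,0,0,-0.2,0,-0.26,0,0,0,0,-0.25,0,-0.26,0,0,0,0]}}

```text
time: 16.3
tool_pos: [396.9, -68.9, 243.5]
tcp_rot: [3.141, -0.0, -0.256]
contact_force: [-0.5, -0.4, -0.7]
grip_width: 43.5
```

```bash
python3 - <<'E'
from h import *
o=st()
cv2.imwrite("pics/side9.png",capture("side")[:,:,::-1]);cv2.imwrite("pics/top9.png",capture("top")[:,:,::-1])
crop("pics/side9.png","pics/s12.png",255,120,110,110,5)
crop("pics/top9.png","pics/t9.png",255,165,80,80,6)
a=np.radians(30);d=np.array([np.sin(a),0,-np.cos(a)])
tip=np.array([-170,0,140]);tc=tip-17*d;print(tc)
need(rackw(*tc),toolR(TH,a))
E
```

```text
t 16.3 pos [396.9 -68.9 243.5] rpy [ 3.1406e+00 -3.0000e-04 -2.5600e-01] F [-0.5 -0.4 -0.7] w 43.5 rack [-194.    -0.3  243.5] q [-0.36  0.12  1.83 -0.    1.2   1.47]
[-178.5           0.          154.72243186]
shift [ 0.037  -0.0011  0.2227] turn [1.900e-03 9.978e-01 9.000e-04] dist 90.3
```

View pics/s12.png

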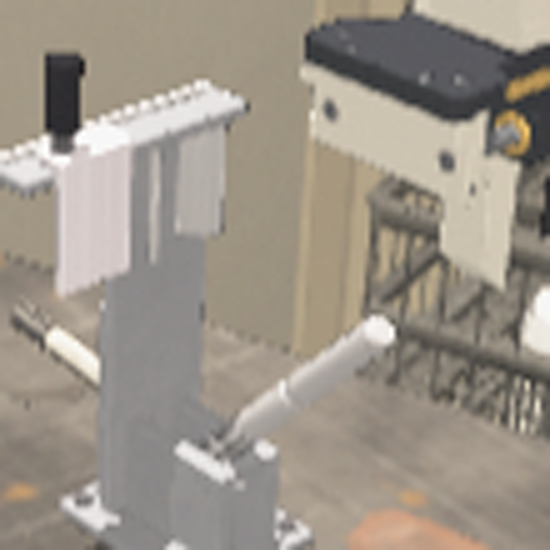

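View pics/t9.png

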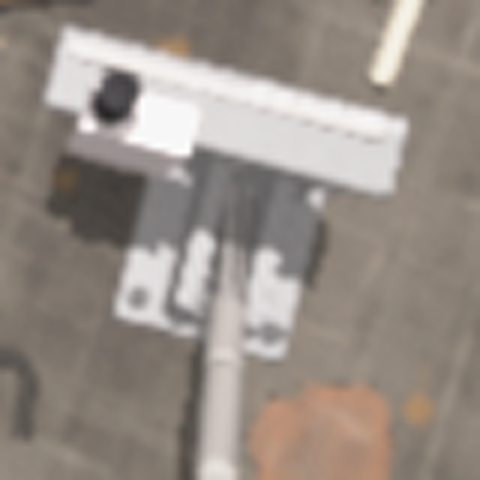

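>>> {"fn": "carry_out", "kwargs": {"moves": [0,0,0,0,0.2,0,0,0,0,0,0,0.45,0,0,0,0,0,0,0.7,0,0,0,0,0.03,0,0.95,0,0,0.01,0,0.08,0,1,0,0,0.03,0,0.13,0,1,0,0,0.037,0,0.15,0,1,0,0,0.037,0,0.15,0,1,0,0]}}

```text
time: 17.2
tool_pos: [412.6, -73.1, 183.4]
tcp_rot: [3.141, -0.523, -0.256]
contact_force: [0.2, 0.1, -0.2]
grip_width: 0.6
```

```bash
python3 - <<'E'
from h import *
o=st()
p,e=tri(ray("side",(330.2,185.6)),ray("top",(290.3,242.8)));print("bartop",p,e,wrack(p))
d=Ro.from_euler('xyz',o["tcp_rot"]).apply([0,0,1]);print("a",np.degrees(np.arccos(-d[2])))
print("tip",wrack(o["tool_pos"]+17*d))
E
```

```text
t 17.2 pos [412.6 -73.1 183.4] rpy [ 3.1409 -0.5234 -0.2558] F [ 0.2  0.1 -0.2] w 0.6 rack [-177.7   -0.5  183.4] q [-0.42  0.01  2.28  0.24  0.34  1.21]
bartop [465.59886137 -87.24187667 163.2350129 ] [np.float64(1.437764145854517), np.float64(1.4377641458542063)] [-122.8957195    -0.70950592  163.2350129 ]
a 29.99131491028416
tip [-169.23337014   -0.510616    168.6301982 ]
```

```bash
python3 - <<'E'
from h import *
D=[(214.4,-478.9,243.2,.342,1.525,0),(402.8,-282.3,339.3,.22,1.43,0),(580.7,-93,319.4,.42,1.2,0),(580.8,-93.6,264.9,.44,1.31,0),(594.7,-40.6,262.8,.46,1.29,0),(538.3,-25.8,345.8,.31,1.29,0),(450.8,-82.5,235.5,.23,1.71,0),(500,125.2,262.6,.31,1.52,0),(532.6,133.3,141.8,.48,1.6,0),(429.8,-76.9,229.8,.19,1.77,0),(493,-94.3,143.4,.41,1.73,0),(396.9,-68.9,243.5,.12,1.83,0),(412.6,-73.1,183.4,.01,2.28,np.radians(30))]
A=[];b=[]
for x,y,z,q2,q3,a in D:
    r=np.sqrt(x*x+y*y-76.5**2);q=q2+q3
    A.append([1,0,np.sin(q2),np.sin(q),np.cos(q),np.sin(a)]);b.append(r)
    A.append([0,1,np.cos(q2),np.cos(q),-np.sin(q),-np.cos(a)]);b.append(z)
A=np.array(A);b=np.array(b)
s=np.linalg.lstsq(A,b,rcond=None)[0];print(s.round(1),np.abs(A@s-b).max());np.save("fk.npy",s)
from scipy.optimize import fsolve
def q5(x,z,adeg):
    a=np.radians(adeg);w=rackw(x,0,z);r=np.sqrt(w[0]**2+w[1]**2-76.5**2)
    f=lambda q:[s[0]+s[2]*np.sin(q[0])+s[3]*np.sin(q[0]+q[1])+s[4]*np.cos(q[0]+q[1])+s[5]*np.sin(a)-r, s[1]+s[2]*np.cos(q[0])+s[3]*np.cos(q[0]+q[1])-s[4]*np.sin(q[0]+q[1])-s[5]*np.cos(a)-z]
    q,_,ok,_=fsolve(f,[.3,1.8],full_output=1);return q.round(2),(np.pi-a-q.sum()).round(2),ok
for x,z,a in [(-178,183,30),(-178,155,20),(-178,155,25),(-160,155,25),(-140,150,25),(-100,150,30),(-60,150,30),(-30,145,30),(-30,135,35),(-30,135,40),(-30,145,45),(-30,115,30)]:
    print(x,z,a,q5(x,z,a))
E
```

```text
[ -2.2 225.5 510.9 381.1  47.4 307. ] 2.806517529843518
-178 183 30 (array([0.01, 2.28]), np.float64(0.32), 1)
-178 155 20 (array([0.11, 2.19]), np.float64(0.49), 1)
-178 155 25 (array([0.09, 2.26]), np.float64(0.36), 1)
-160 155 25 (array([0.12, 2.22]), np.float64(0.36), 1)
-140 150 25 (array([0.17, 2.18]), np.float64(0.36), 1)
-100 150 30 (array([0.22, 2.16]), np.float64(0.24), 1)
-60 150 30 (array([0.28, 2.07]), np.float64(0.27), 1)
-30 145 30 (array([0.33, 2.  ]), np.float64(0.28), 1)
-30 135 35 (array([0.35, 2.08]), np.float64(0.1), 1)
-30 135 40 (array([0.35, 2.15]), np.float64(-0.06), 1)
-30 145 45 (array([0.35, 2.21]), np.float64(-0.2), 1)
-30 115 30 (array([0.39, 2.03]), np.float64(0.2), 1)
```

```bash
cat >> h.py <<'E'
def tipneed(tip,a=27,dy=.175,o=None):
    R=toolR(TH+dy,np.radians(a));d=R.apply([0,0,1])
    need(rackw(*tip)-17*d,R,o)
def tipnow(o):
    R=Ro.from_euler('xyz',o["tcp_rot"]);d=R.apply([0,0,1]);print("tip",wrack(o["tool_pos"]+17*d).round(1),"a",np.degrees(np.arccos(-d[2])).round(1),"head",(np.arctan2(d[1],d[0])-TH).round(3))
E
python3 - <<'E'
from h import *
o=get_obs();tipneed((-160,-.5,142),o=o)
E
```

```text
shift [-0.0108  0.0033  0.0694] turn [ 0.1605 -0.0993 -0.293 ] dist 28.1
```

>>> {"fn": "carry_out", "kwargs": {"moves": [-0.002,0.001,0,0.04,-0.025,-0.07,0,-0.004,0.002,0.01,0.08,-0.05,-0.15,0,-0.007,0.003,0.03,0.12,-0.075,-0.22,0,-0.011,0.003,0.05,0.16,-0.1,-0.293,0,-0.011,0.003,0.069,0.16,-0.1,-0.293,0,-0.011,0.003,0.069,0.16,-0.1,-0.293,0,-0.011,0.003,0.069,0.16,-0.1,-0.293,0,-0.011,0.003,0.069,0.16,-0.1,-0.293,0]}}

```text
time: 18.0
tool_pos: [422.0, -76.7, 157.6]
tcp_rot: [3.141, -0.471, -0.081]
contact_force: [0.2, 0.3, -0.1]
grip_width: 0.6
```

```bash
python3 - <<'E'
from h import *
o=st();tipnow(o)
tipneed((-110,-.5,152),o=o)
tipneed((-60,-.5,154),o=o)
cv2.imwrite("pics/side10.png",capture("side")[:,:,::-1])
crop("pics/side10.png","pics/s13.png",255,100,130,110,5)
E
```

```text
t 18.0 pos [422.  -76.7 157.6] rpy [ 3.1412 -0.4714 -0.0812] F [ 0.2  0.3 -0.1] w 0.6 rack [-167.7   -1.5  157.6] q [-0.49  0.09  2.26  0.49  0.39  0.74]
tip [-160.1   -0.2  142.4] a 27.0 head 0.174
shift [0.1207 0.0226 0.0347] turn [ 0.0006 -0.0003  0.0001] dist 51.0
shift [0.2326 0.0443 0.0861] turn [ 0.0006 -0.0003  0.0001] dist 100.8
```

View pics/s13.png

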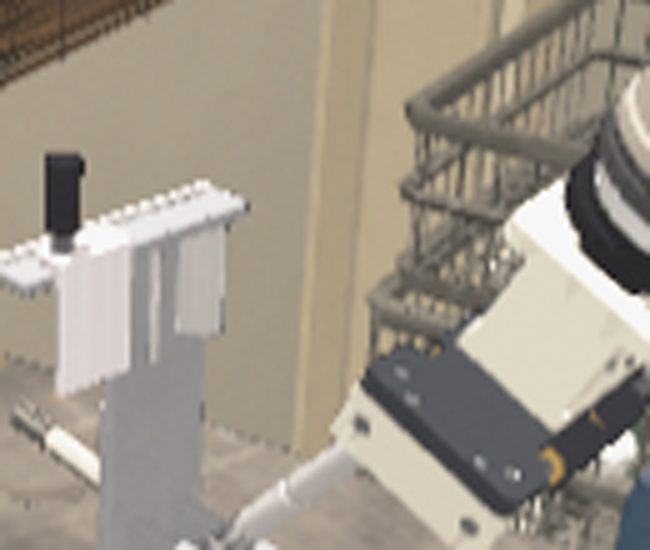

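>>> {"fn": "carry_out", "kwargs": {"moves": [0.015,0.003,0.004,0,0,0,0,0.03,0.006,0.008,0,0,0,0,0.045,0.0085,0.013,0,0,0,0,0.06,0.0113,0.017,0,0,0,0,0.075,0.014,0.021,0,0,0,0,0.09,0.017,0.026,0,0,0,0,0.105,0.02,0.03,0,0,0,0,0.12,0.0226,0.0347,0,0,0,0]}}

```text
time: 18.85
tool_pos: [470.7, -89.8, 167.1]
tcp_rot: [3.141, -0.471, -0.081]
contact_force: [-0.4, 0.7, -0.6]
grip_width: 0.6
```

```bash
python3 - <<'E'
from h import *
o=st();tipnow(o)
tipneed((-60,-.5,154),o=o)
for n in ("side","wrist"): cv2.imwrite(f"pics/{n}11.png",capture(n)[:,:,::-1])
crop("pics/side11.png","pics/s14.png",255,100,130,110,5)
E
```

```text
t 18.85 pos [470.7 -89.8 167.1] rpy [ 3.1412 -0.4714 -0.0812] F [-0.4  0.7 -0.6] w 0.6 rack [-117.3   -1.9  167.1] q [-0.46  0.16  2.13  0.41  0.43  0.86]
tip [-109.7   -0.6  151.9] a 27.0 head 0.174
shift [0.1114 0.0215 0.051 ] turn [ 0.0006 -0.0002  0.0002] dist 49.8
```

View pics/s14.png

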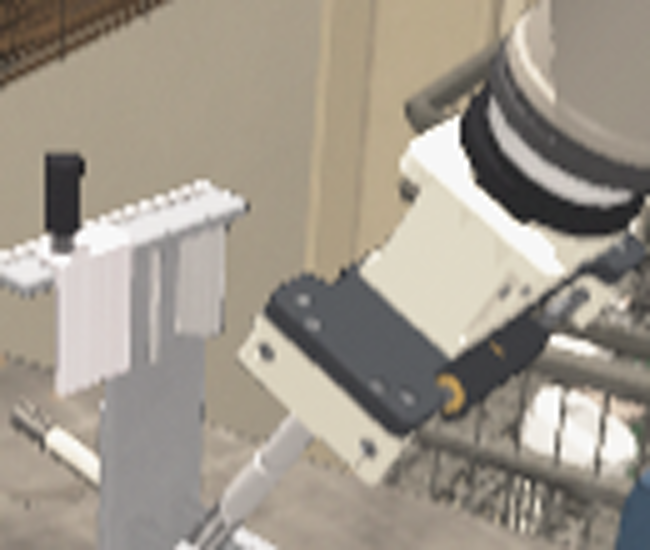

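View pics/wrist11.png

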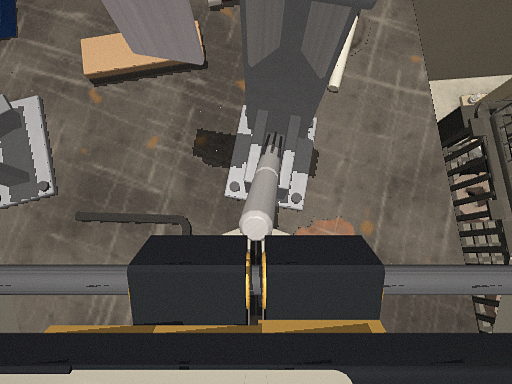

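>>> {"fn": "carry_out", "kwargs": {"moves": [0.014,0.0027,0.006,0,0,0,0,0.028,0.0054,0.012,0,0,0,0,0.042,0.008,0.019,0,0,0,0,0.056,0.0108,0.025,0,0,0,0,0.07,0.0135,0.032,0,0,0,0,0.084,0.016,0.038,0,0,0,0,0.098,0.019,0.045,0,0,0,0,0.111,0.0215,0.051,0,0,0,0]}}

```text
time: 19.75
tool_pos: [519.6, -102.7, 169.3]
tcp_rot: [3.141, -0.472, -0.081]
contact_force: [0.6, -0.0, 0.0]
grip_width: 0.7
```

```bash
python3 - <<'E'
from h import *
o=st();tipnow(o)
tipneed((-34,-.5,154),o=o)
tipneed((-21,-.5,154),o=o)
for n in ("side","wrist"): cv2.imwrite(f"pics/{n}12.png",capture(n)[:,:,::-1])
crop("pics/side12.png","pics/s15.png",255,100,130,110,5)
E
```

```text
t 19.75 pos [ 519.6 -102.7  169.3] rpy [ 3.1407 -0.4723 -0.0809] F [ 0.6 -0.   0. ] w 0.7 rack [-66.7  -2.  169.3] q [-0.43  0.24  2.01  0.35  0.46  0.94]
tip [-59.1  -0.7 154.2] a 27.1 head 0.173
shift [0.055  0.0105 0.0286] turn [ 0.0014 -0.002   0.0007] dist 25.1
shift [0.0835 0.0162 0.0432] turn [ 0.0014 -0.002   0.0007] dist 38.1
```

View pics/s15.png

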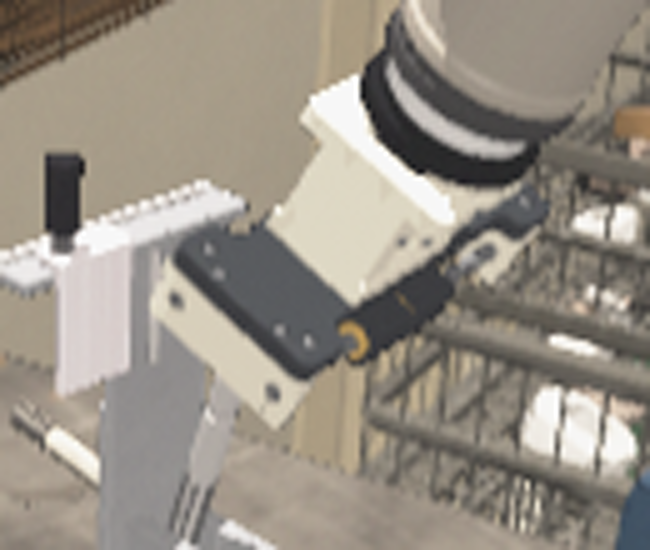

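View pics/wrist12.png

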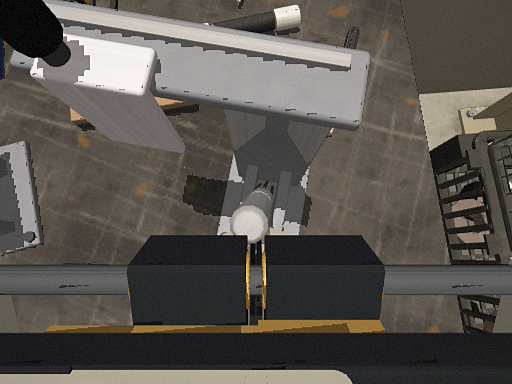

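>>> {"fn": "carry_out", "kwargs": {"moves": [0.008,0.0015,0.004,0,0,0,0,0.016,0.003,0.008,0,0,0,0,0.024,0.0045,0.0125,0,0,0,0,0.032,0.006,0.0165,0,0,0,0,0.04,0.0075,0.021,0,0,0,0,0.048,0.009,0.025,0,0,0,0,0.055,0.0105,0.0286,0,0,0,0,0.055,0.0105,0.0286,0,0,0,0]}}

```text
time: 20.65
tool_pos: [544.6, -109.2, 169.4]
tcp_rot: [3.14, -0.473, -0.081]
contact_force: [-0.3, 0.3, 0.0]
grip_width: 0.4
```

```bash
python3 - <<'E'
from h import *
o=st();tipnow(o)
tipneed((-28,-.5,154),o=o)
tipneed((-22,-.5,154),o=o)
for n in ("side","wrist","top"): cv2.imwrite(f"pics/{n}13.png",capture(n)[:,:,::-1])
crop("pics/side13.png","pics/s16.png",255,100,130,110,5)
crop("pics/top13.png","pics/t13.png",245,155,100,80,6)
E
```

```text
t 20.65 pos [ 544.6 -109.2  169.4] rpy [ 3.1403 -0.4732 -0.0808] F [-0.3  0.3  0. ] w 0.4 rack [-40.9  -1.9 169.4] q [-0.42  0.29  1.95  0.33  0.48  0.97]
tip [-33.2  -0.6 154.2] a 27.1 head 0.173
shift [0.0113 0.002  0.0064] turn [ 0.0019 -0.0037  0.0009] dist 5.3
shift [0.0245 0.0047 0.0132] turn [ 0.0019 -0.0037  0.0009] dist 11.3
```

View pics/s16.png

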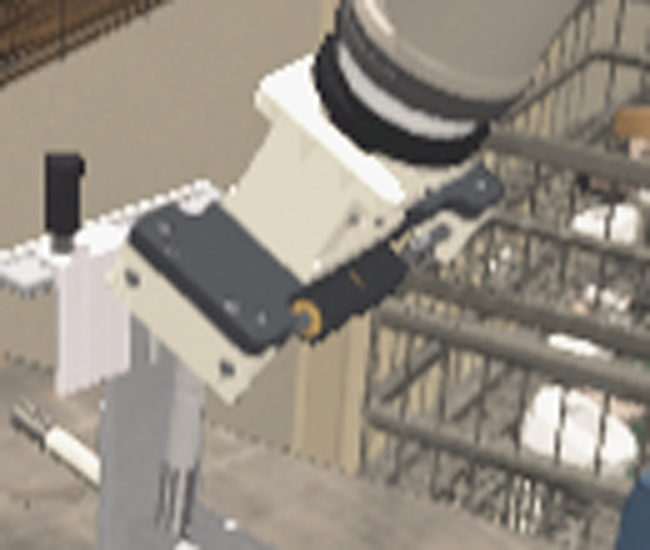

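View pics/t13.png

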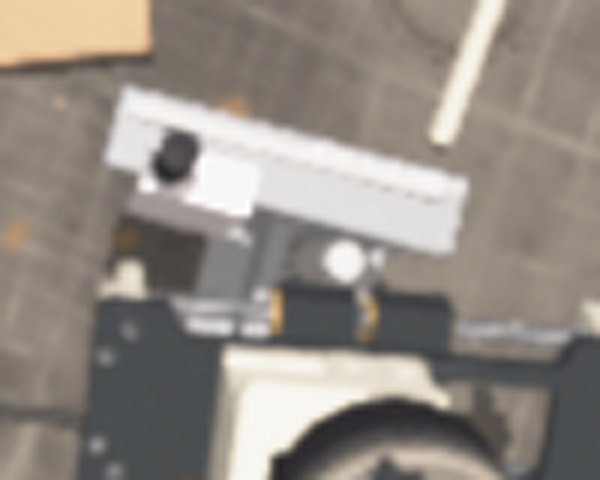

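View pics/wrist13.png

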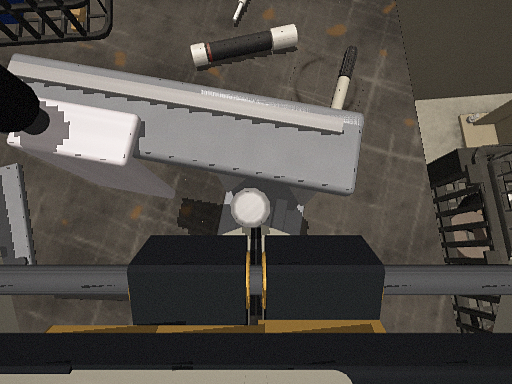

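>>> {"fn": "carry_out", "kwargs": {"moves": [0.004,0.001,0.002,0,0,0,0,0.008,0.0015,0.0045,0,0,0,0,0.011,0.002,0.0064,0,0,0,0,0.015,0.003,0.008,0,0,0,0,0.018,0.0035,0.01,0,0,0,0,0.022,0.0042,0.012,0,0,0,0,0.0245,0.0047,0.0132,0,0,0,0,0.0245,0.0047,0.0132,0,0,0,0]}}

```text
time: 21.6
tool_pos: [555.2, -111.8, 168.9]
tcp_rot: [3.141, -0.473, -0.081]
contact_force: [-0.7, -0.9, 0.2]
grip_width: 0.2
```

```bash
python3 - <<'E'
from h import *
o=st();tipnow(o)
for n in ("side","wrist","top"): cv2.imwrite(f"pics/{n}14.png",capture(n)[:,:,::-1])
crop("pics/side14.png","pics/s17.png",255,100,130,110,5)
crop("pics/top14.png","pics/t14.png",245,155,100,80,6)
E
```

```text
t 21.6 pos [ 555.2 -111.8  168.9] rpy [ 3.1405 -0.4726 -0.0808] F [-0.7 -0.9  0.2] w 0.2 rack [-30.   -1.8 168.9] q [-0.41  0.3   1.92  0.32  0.48  0.98]
tip [-22.4  -0.4 153.8] a 27.1 head 0.173
```

View pics/s17.png

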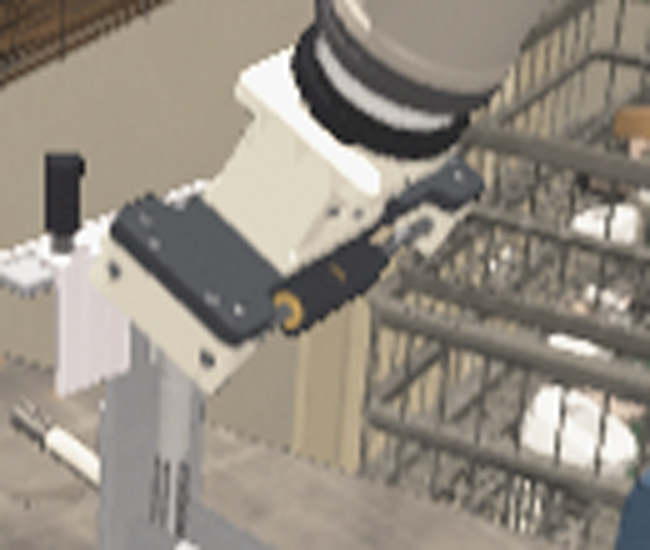

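View pics/t14.png

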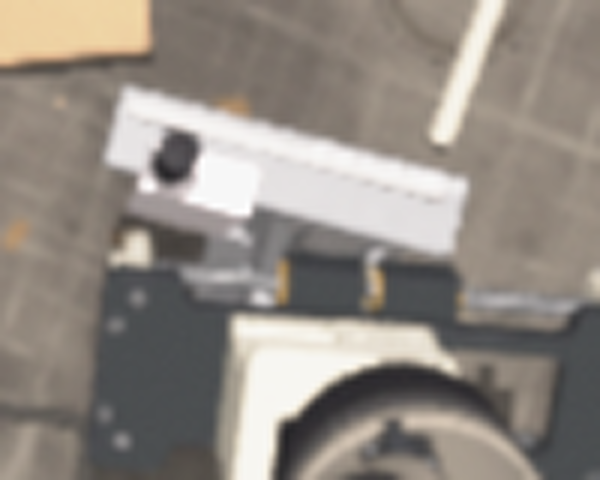

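View pics/wrist14.png

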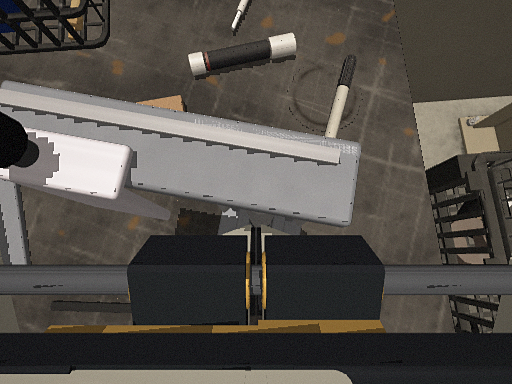

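>>> {"fn": "carry_out", "kwargs": {"moves": [-0.004,-0.001,-0.002,0,0,0,0,-0.011,-0.002,-0.0055,0,0,0,0,-0.022,-0.0045,-0.0113,0,0,0,0,-0.044,-0.009,-0.0226,0,0,0,0,-0.066,-0.0135,-0.034,0,0,0,0,-0.1,-0.02,-0.051,0,0,0,0,-0.15,-0.03,-0.077,0,0,0,0,-0.22,-0.045,-0.113,0,0,0,0]}}

```text
time: 22.55
tool_pos: [457.0, -85.7, 169.2]
tcp_rot: [3.14, -0.473, -0.081]
contact_force: [0.6, -0.3, 0.4]
grip_width: 0.5
```

```bash
python3 - <<'E'
from h import *
o=st();tipnow(o)
for n in ("side","wrist","top"): cv2.imwrite(f"pics/{n}15.png",capture(n)[:,:,::-1])
crop("pics/side15.png","pics/s18.png",255,110,100,130,5)
crop("pics/top15.png","pics/t15.png",245,155,100,80,6)
E
```

```text
t 22.55 pos [457.  -85.7 169.2] rpy [ 3.1401 -0.4732 -0.0806] F [ 0.6 -0.3  0.4] w 0.5 rack [-131.6   -1.4  169.2] q [-0.46  0.13  2.17  0.41  0.43  0.85]
tip [-124.    -0.   154.1] a 27.1 head 0.172
```

View pics/s18.png

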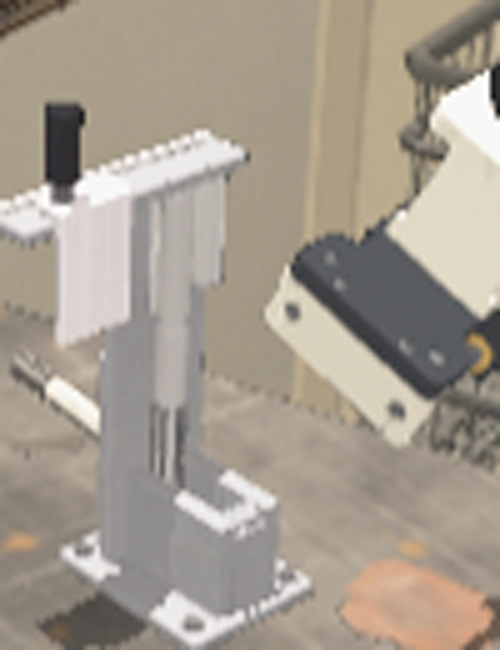

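View pics/t15.png

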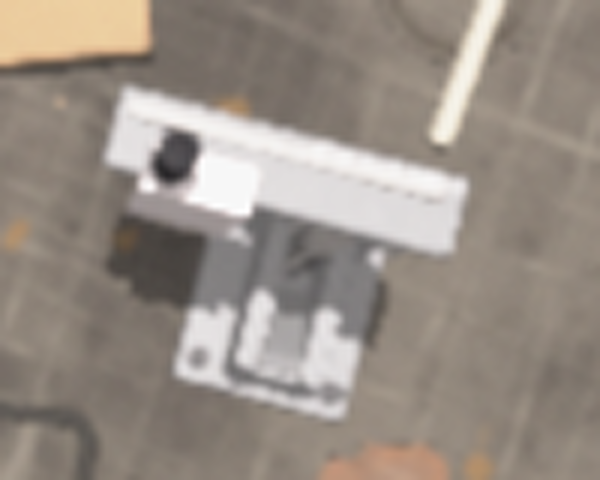

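```bash
python3 - <<'E'
from h import *
c=get_calibration("side")
for x,y in((0,0),(2,0),(-2,0)):
    u=proj("side",[rackw(x,y,z) for z in (70,110,150,180,205)],c); print(x,((u-[255,110])*5+2).round(0).tolist())
g=cv2.imread("pics/s18.png").astype(int).mean(2)
for r in (230,300,360,400,440): print(r,g[r,140:210:2].astype(int))
E
```

```text
0 [[169.0, 448.0], [172.0, 377.0], [174.0, 302.0], [176.0, 244.0], [178.0, 195.0]]
2 [[166.0, 447.0], [169.0, 375.0], [171.0, 301.0], [173.0, 243.0], [175.0, 193.0]]
-2 [[172.0, 450.0], [174.0, 378.0], [177.0, 304.0], [179.0, 246.0], [181.0, 196.0]]
230 [145 146 146 146 155 166 177 186 190 185 174 164 163 167 170 173 175 176
 176 175 173 172 172 172 171 169 170 175 180 183 182 181 181 182 182]
300 [143 142 135 130 142 165 184 184 174 168 168 169 172 174 176 176 176 176
 176 175 173 171 170 170 162 152 143 140 142 143 143 144 146 149 151]
360 [143 143 143 144 143 141 143 150 160 167 169 171 174 175 177 178 179 178
 177 176 176 173 165 157 149 146 144 146 147 138 122 114 124 142 152]
400 [144 144 144 144 143 141 141 147 156 166 172 177 179 178 178 179 180 180
 179 176 172 165 155 146 140 142 144 145 145 146 146 148 153 158 160]
440 [146 146 148 149 138 118 107 121 143 144 124 112 124 146 167 183 179 148
 109  85  84  96 115 136 149 149 147 149 151 150 147 146 149 154 156]
```

```bash
python3 - <<'E'
from h import *
o=get_obs();need(rackw(-120,60,330),toolR(TH),o)
E
```

```text
shift [ 0.2346 -0.1445 -0.3321] turn [-0.0776 -0.899   0.3277] dist 172.6
```

>>> {"fn": "carry_out", "kwargs": {"moves": [0.04,-0.025,-0.056,0,0,0,0,0.08,-0.05,-0.113,-0.01,-0.15,0.05,0.1,0.12,-0.074,-0.17,-0.025,-0.3,0.11,0.3,0.16,-0.1,-0.227,-0.04,-0.5,0.18,0.5,0.2,-0.123,-0.283,-0.06,-0.7,0.25,0.6,0.235,-0.1445,-0.332,-0.078,-0.9,0.328,0.6,0.235,-0.1445,-0.332,-0.078,-0.9,0.328,0.6,0.235,-0.1445,-0.332,-0.078,-0.9,0.328,0.6]}}

```text
time: 23.5
tool_pos: [484.7, -29.3, 329.4]
tcp_rot: [3.141, -0.001, -0.255]
contact_force: [-0.4, -0.4, -0.6]
grip_width: 51.5
```

```bash
python3 - <<'E'
from h import *
o=st();need(rackw(-10,78,330),toolR(TH),o);need(rackw(-10,78,263),toolR(TH),o)
E
```

```text
t 23.5 pos [484.7 -29.3 329.4] rpy [ 3.1415e+00 -7.0000e-04 -2.5540e-01] F [-0.4 -0.4 -0.6] w 51.5 rack [-119.1   60.2  329.4] q [-0.22  0.21  1.47 -0.    1.46  1.61]
shift [ 0.2727 -0.0442 -0.0012] turn [ 0.0002 -0.0014  0.0017] dist 110.5
shift [ 0.2726 -0.0442  0.1663] turn [ 0.0002 -0.0014  0.0017] dist 128.9
```

>>> {"fn": "carry_out", "kwargs": {"moves": [0.1,-0.02,0,0,0,0,0.6,0.2,-0.035,0,0,0,0,0.6,0.273,-0.044,0,0,0,0,0.6,0.273,-0.044,0,0,0,0,0.6,0.273,-0.044,0.05,0,0,0,0.6,0.273,-0.044,0.11,0,0,0,0.6,0.273,-0.044,0.166,0,0,0,0.5,0.273,-0.044,0.166,0,0,0,0.3]}}

```text
time: 24.3
tool_pos: [592.0, -39.7, 259.5]
tcp_rot: [3.141, 0.006, -0.256]
contact_force: [-0.1, -0.3, -0.2]
grip_width: 43.2
```

>>> {"fn": "carry_out", "kwargs": {"moves": [0,0,0,0,0,0,0.22,0,0,0,0,0,0,0.22,0,0,0,0,0,0,0.22,0,0,0,0,0,0,0.22,0,0,0,0,0,0,0.22,0,0.006,0,0,0,0,0.22,0,0.012,0,0,0,0,0.22,0,0.02,0,0,0,0,0.22]}}

```text
time: 25.1
tool_pos: [590.1, -47.3, 259.6]
tcp_rot: [-3.142, 0.006, -0.255]
contact_force: [0.5, 2.4, 0.3]
grip_width: 20.0
```

```bash
python3 - <<'E'
from h import *
o=st();need(rackw(-10,12,263),toolR(TH),o)
for n in ("side",): cv2.imwrite(f"pics/{n}16.png",capture(n)[:,:,::-1])
crop("pics/side16.png","pics/s19.png",245,90,110,150,4)
E
```

```text
t 25.1 pos [590.1 -47.3 259.6] rpy [-3.1415  0.0062 -0.2553] F [0.5 2.4 0.3] w 20.0 rack [-12.6  69.4 259.6] q [-0.21  0.46  1.3   0.    1.39  1.62]
shift [ 0.0063  0.1436 -0.0085] turn [-0.0001  0.0119  0.0018] dist 57.6
```

View pics/s19.png

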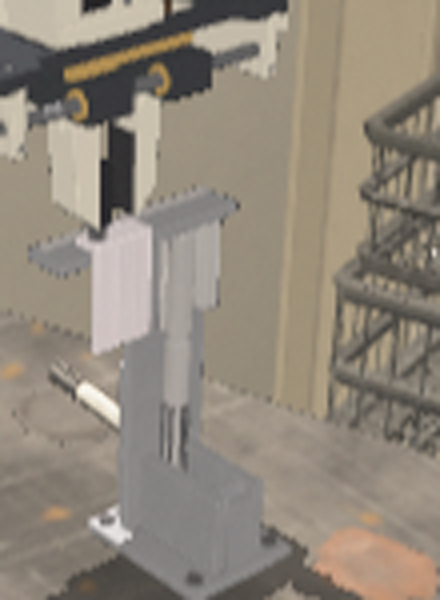

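>>> {"fn": "carry_out", "kwargs": {"moves": [0.002,0.018,-0.002,0,0,0,0.22,0.004,0.038,-0.004,0,0.01,0,0.22,0.006,0.058,-0.006,0,0.01,0,0.22,0.006,0.078,-0.008,0,0.01,0,0.22,0.006,0.098,-0.008,0,0.01,0,0.22,0.006,0.116,-0.008,0,0.01,0,0.22,0.006,0.13,-0.008,0,0.01,0,0.22,0.006,0.14,-0.008,0,0.01,0,0.22]}}

```text
time: 25.95
tool_pos: [577.9, -103.3, 262.9]
tcp_rot: [3.141, 0.001, -0.256]
contact_force: [-0.5, 1.8, -0.9]
grip_width: 20.4
```

```bash
python3 - <<'E'
from h import *
o=st();need(rackw(-10,8,263),toolR(TH),o)
E
```

```text
t 25.95 pos [ 577.9 -103.3  262.9] rpy [ 3.1411e+00  1.2000e-03 -2.5610e-01] F [-0.5  1.8 -0.9] w 20.4 rack [-10.2  12.2 262.9] q [-0.31  0.45  1.31 -0.    1.39  1.52]
shift [ 0.0005  0.0105 -0.0003] turn [0.0009 0.0022 0.0004] dist 4.2
```

>>> {"fn": "carry_out", "kwargs": {"moves": [0,0.002,0,0,0,0,0.22,0,0.004,0,0,0,0,0.22,0,0.006,0,0,0,0,0.22,0,0.008,0,0,0,0,0.22,0,0.01,0,0,0,0,0.22,0,0.0105,0,0,0,0,0.22,0,0.0105,0,0,0,0,0.22,0,0.0105,0,0,0,0,0.22]}}

```text
time: 26.75
tool_pos: [577.0, -106.5, 262.9]
tcp_rot: [-3.141, 0.001, -0.255]
contact_force: [0.3, 5.5, 0.7]
grip_width: 20.0
```

```bash
python3 - <<'E'
from h import *
o=st()
E
```

```text
t 26.75 pos [ 577.  -106.5  262.9] rpy [-3.1406e+00  1.1000e-03 -2.5550e-01] F [0.3 5.5 0.7] w 20.0 rack [-10.2   9.  262.9] q [-0.31  0.44  1.31  0.    1.39  1.51]
```

>>> {"fn": "carry_out", "kwargs": {"moves": [0,0.003,0,0,0,0,0.22,0,0.005,0,0,0,0,0.22,0,0.006,0,0,0,0,0.22,0,0.006,0,0,0,0,0.22,0,0.006,0,0,0,0,0.22,0,0.006,0,0,0,0,0.22,0,0.006,0,0,0,0,0.22,0,0.006,0,0,0,0,0.22]}}

```text
time: 27.55
tool_pos: [577.0, -106.6, 262.8]
tcp_rot: [-3.137, 0.001, -0.254]
contact_force: [2.0, 9.7, -0.9]
grip_width: 20.4
```

>>> {"fn": "carry_out", "kwargs": {"moves": [0,-0.003,0,0,0,0,0.24,0,-0.005,0,0,0,0,0.3,0,-0.005,0,0,0,0,0.35,0,-0.005,-0.02,0,0,0,0.4,0,-0.005,-0.08,0,0,0,0.6,0,-0.005,-0.16,0,0,0,0.6,-0.1,-0.005,-0.22,0,0,0,0.6,-0.25,-0.005,-0.22,0,0,0,0.6]}}

```text
time: 28.35
tool_pos: [491.4, -83.4, 354.0]
tcp_rot: [-3.138, -0.006, -0.255]
contact_force: [0.4, 0.0, 0.7]
grip_width: 54.7
```

>>> {"fn": "carry_out", "kwargs": {"moves": [-0.1,0,0,0,0,0,0.6,-0.2,0,0,0,0,0,0.6,-0.25,0,0,0,0,0,0.6,-0.25,0,0,0,0,0,0.6,-0.25,0,0,0,0,0,0.6,-0.25,0,0,0,0,0,0.6,-0.25,0,0,0,0,0,0.6,-0.25,0,0,0,0,0,0.6]}}

```text
time: 29.15
tool_pos: [395.2, -58.4, 353.0]
tcp_rot: [-3.138, -0.005, -0.255]
contact_force: [-0.6, -0.6, -0.7]
grip_width: 55.2
```

```bash
python3 - <<'E'
from h import *
o=st()
for n in ("side","top"): cv2.imwrite(f"pics/{n}20.png",capture(n)[:,:,::-1])
crop("pics/side20.png","pics/s20.png",245,90,110,150,4)
crop("pics/top20.png","pics/t20.png",175,140,160,115,5)
E
```

```text
t 29.15 pos [395.2 -58.4 353. ] rpy [-3.1378 -0.0048 -0.2549] F [-0.6 -0.6 -0.7] w 55.2 rack [-198.3    9.3  353. ] q [-0.34  0.03  1.61  0.    1.49  1.48]
```

View pics/s20.png

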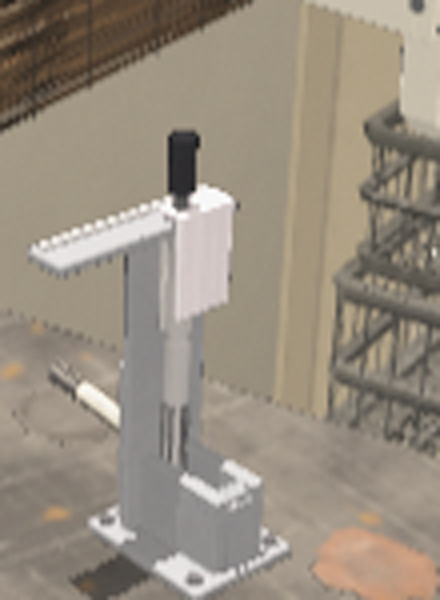

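View pics/t20.png

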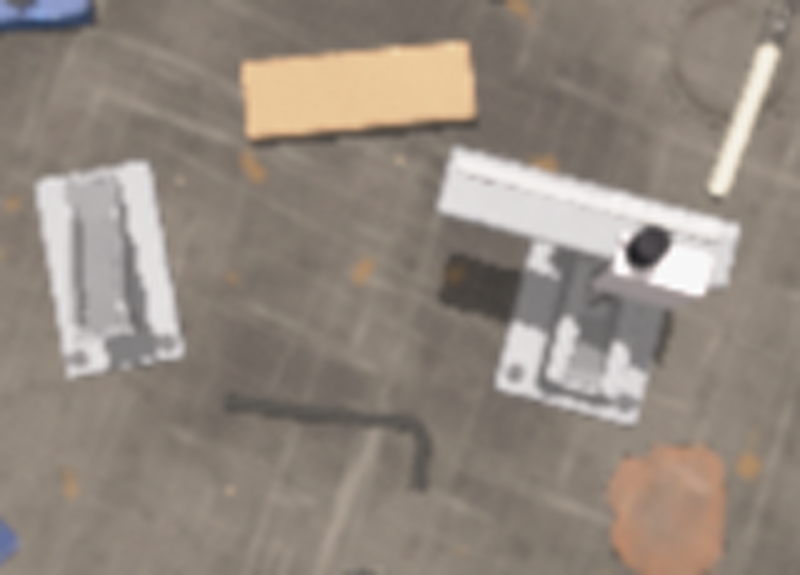

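```bash
python3 - <<'E'
from h import *
def t(x,y):return (175+(x-2.5)/5,140+(y-2.5)/5)
print("knob top view",wrack(onz("top",t(654,238),272)), "t1 same spot:",wrack(onz("top",t(625,232),272)))
def s(x,y):return (245+(x-2)/4,90+(y-2)/4)
print("knob side",wrack(onz("side",s(183,136),272)))
p=proj("side",[rackw(-10,12,272),rackw(-19,20,164),rackw(-19,-20,164),rackw(-19,20,228),rackw(-19,-20,228)]);print(((p-[245,90])*4+2).round())
p=proj("top",[rackw(-10,12,272),rackw(-19,20,229),rackw(-19,-20,229),rackw(-10,77,272)]);print(((p-[175,140])*5+2.5).round())
E
```

```text
knob top view [ -8.0016135   12.67736051 272.        ] t1 same spot: [ -8.67148365  24.69285621 272.        ]
knob side [-10.7095783   12.64139667 272.        ]
[[183. 135.]
 [177. 323.]
 [229. 302.]
 [181. 220.]
 [234. 200.]]
[[654. 243.]
 [613. 272.]
 [704. 296.]
 [500. 202.]]
```

```bash
python3 - <<'E'
from h import *
print(close_job())
E
```

```text
the job is handed in; nothing more can be done
None
```

The reamer is standing upright in the bore under the roof, and the gate is shut in front of it. I handed the job in at about 29 s of the 67 s allowed.

- **Order of work:** I slid the gate aside by its knob to its stop. I then lifted the reamer out of the rest and lowered its fluted end into the bore at about a 38° slant, then let go. I tipped it up with the closed fingers, and slid the gate back to its other stop.
- **Gate:** At both ends I pushed until the knob stopped moving and the force rose to about 10 N. After closing, two cameras put the knob at about y = 12.6 mm in the rack's frame, against 12 mm for fully shut. The gate's edges in the side view are where a shut gate's should be.
- **Reamer:** The side view shows it upright to within about 1 mm. I measured this just before closing the gate, and it was still standing in the last picture. The cameras can't see its foot inside the bore or its top in the notch, so I couldn't check those directly.
- **Everything else:** The oilstone and hex key look unmoved from the first picture to the last. The arm finished well back from the rack, touching nothing, and the highest force reading was about 10 N.
- **Small disagreements:** The two cameras differed by about 3 mm on the knob's x position, and finger contact and cameras by about 1 to 1.5 mm on its y position. That is within the calibration tolerance, and no check failed.

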